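# Reload the label dispenser and reset it with the pen

## Robot

A 6-joint arm with a two-finger parallel gripper is mounted at the origin on a cart in front of the work surface, level with it; the furniture and walls round the work are solid. World frame = base frame: x ahead of the robot, y to its left, z up, the work surface at z = 0. Lengths are in m, angles in rad, forces in N, time in s.
With the tool pointing down it reaches from about 0.35 to 0.975 m from the base axis. Payload 4.9 kg.
Tool frame: the origin (TCP) lies at the very end of the fingers, on their centre line; the grasp point (between the pads) lies ctrl.grip_point_offset behind it (ctrl.grip_point_offset is the distance from the TCP to the grasp point, in m); z points along the fingers, y is the line along which they close (so a half turn about z gives the same grasp; the last joint's range is limited). The gripper opens to 85 mm and grips with 20 to 120 N. Pads are 22 mm wide; open, the fingers measure 114 mm over their backs; the gripper's body (76 mm by 85 mm) begins 54 mm behind the grasp point. The pads swing forward as they close: fully open they stand 13 mm farther back than shut.
Start: joints at [-1.409, 0.053, 1.613, -0, 1.476, -0.119], TCP at [0.173, -0.601, 0.231] pointing down, gripper open.
Joint ranges: [-3.01, 3.01], [-1.01, 2.22], [0.06, 2.58], [-1.02, 4.17], [0.09, 2.62], [-3.14, 3.14]. Speed limits (rad/s): [2.57, 2.57, 3.14, 3.14, 3.14, 3.14].

## Interface

Orientations are given as a rotation vector (axis times angle).
In Python, from station import ctrl gives the robot as it stands. The module is installed in compiled form; this text tells all that it offers.
- The arm moves only by the tool drive_tool, never from a script. Its argument "steps" is a list of rows, each an object with "translation": the shift along the tool's x, y, z normalised to -1 to 1, where 1 is 4 cm, a list of three; "angular": the turn, a rotation vector about the tool's x, y, z normalised to -1 to 1, where 1 is 8 degrees, a list of three; "gripper": the opening, from 0 (shut) to 1 (fully open). In form: [{"translation": [dx, dy, dz], "angular": [wx, wy, wz], "gripper": gripper}, ...]. A call has 1 to 8 rows; each row shifts and turns the commanded pose from where the row before left it, along the tool's axes as they then stand; what a row does not reach is not made up. A row lasts 1/8 s, in which the tool goes at most 62.5 mm and 10.7 degrees, less where a joint would pass 70% of its speed; a pose out of reach is approached as far as the arm can. A call with a number of a shift or a turn outside -1 to 1 is refused whole. A call with a gripper value outside its range is refused whole. The fingers move at their own pace and stop on an object; "force" is the grip in N (left out, the last holds). Time passes only in rows, so rows that do not move let the fingers close. It gives the time, the measured TCP pose, the force, the opening and the grip force at its end, in the units of the state.
- ctrl.get_obs(): the state, without advancing time (a new reading comes with each control period).
- ctrl.get_image(name): name is "side" or "top"; returns a dict with "color" (420x560x3 uint8, red, green, blue), "depth" (420x560 float32, m along the optical axis (not along the pixel's ray), 0 where there is no reading), "fx", "fy", "cx", "cy" (pixels), "R" (3x3) and "t" (3): a world point X has camera coordinates R X + t. Camera axes: x right, y down, z forward; pixel columns grow to the right and rows downward; lengths in m; the calibration is good to about 2 mm. A picture is of the moment at which its call begins.
- ctrl.finish_job(): hands the job in; it is judged then, once.
The state is a dict: "t": time; "q": joint angles; "dq": joint speeds; "effort": joint torques, N m; "tool_pos": TCP position; "tool_rot": TCP orientation; "contact_force": force on the tool from outside, world axes, zero at the start; "wrist_torque": the same for the moment, N m; "opening": finger opening in m; "grip_force": force on a finger pad.
Only numpy, scipy, OpenCV 4.12 (cv2) and the standard library are available. Lean on these libraries where they do the work, as an engineer would, in place of code of your own. Each camera call takes 0.05 s, during which the arm holds its last target. There are 200 camera calls.

## Task

The label dispenser has run out: slide its side guide right out, take the empty core off the spindle and put it in the open brown box (the carton for used cores), then hang every full roll from the rack on the spindle. Push the guide in until it presses on the rolls and they sit snug together between housing and guide; then press the recessed reset button down with the tip of the pen from the pen stand and put the pen back upright in its stand. Leave the other things on the desk alone.

Things in the scene. Friction and masses are not known exactly. Their poses are not given: they have to be found in the camera images.
- dispenser: the label dispenser, fixed, 160 mm deep (x), 265 mm wide (y). Origin on the worktop under spindle_root, x away from the robot, y to the left. White motor housing (y 0 to 75, x -75 to 55 mm, 97 mm high, green display on top), a steel spindle level out of its flat right side, a grey deck 20 mm high under it (y -188 to 0, x -105 to 55 mm)
- spindle_root (a point): where the spindle's axis leaves the housing's flat right side, 85 mm above the worktop. The spindle is plain and round, 22 mm in diameter; a roll or core hangs on it with its centre 5 mm below the axis
- spindle_tip (a point): centre of the spindle's free end, 125 mm from the root towards the dispenser's -y; nothing holds a roll from sliding off there but the guide
- guide: black side guide, slides 170 mm along the dispenser's y with about 2.5 N of friction, stays where left. Upright plate 7 mm thick, x -34 to 34 mm, 24 to 93 mm above the worktop, with a 32 mm slot open at the top that passes round the spindle. Right out it stands 45 mm beyond the spindle's end, so rolls can be lowered in between. Origin as the dispenser's, shifted along y
- guide_face (a point): on the guide's left face (which meets the rolls), at the spindle's axis: 0 (fully in) to 170 mm (fully out) from spindle_root towards -y; 36 to 75 mm at the start, just outside the empty core
- guide_tab (a point): top centre of the guide's thumb tab, 95 mm above the worktop, 85 mm in front (dispenser -x) of the spindle's axis: upright black tab, 12 mm thick (x), 20 mm wide (y), free for 58 mm below its top; it lies from the guide's left face to 20 mm right of it
- reset_mouth (a point): centre of the mouth of the reset recess in the housing's top, 97 mm above the worktop: a round hole 17 mm across; the 11 mm spring button lies 6 mm deep in it, out of reach of fingers
- reset (a joint): travel of the reset button: 0 up, 0.004 m fully down (about 3.5 N); it counts as pressed from 2.5 mm; springs back
- roll_a: a full roll of labels (all alike; 2 or 3 of a to d are there): white paper on a cardboard core, 84 mm outside, 24 mm wide, hole 32 mm across, 95 to 160 g. Origin at its centre, y along the hole's axis. It starts on edge in a bay of the rack, axis along the rack's y, centre 57 mm and rim top 99 mm above the worktop; 30 mm of air or more to the next roll
- roll_b: a full roll of labels (all alike; 2 or 3 of a to d are there): white paper on a cardboard core, 84 mm outside, 24 mm wide, hole 32 mm across, 95 to 160 g. Origin at its centre, y along the hole's axis. It starts on edge in a bay of the rack, axis along the rack's y, centre 57 mm and rim top 99 mm above the worktop; 30 mm of air or more to the next roll
- roll_c: a full roll of labels (all alike; 2 or 3 of a to d are there): white paper on a cardboard core, 84 mm outside, 24 mm wide, hole 32 mm across, 95 to 160 g. Origin at its centre, y along the hole's axis. It starts on edge in a bay of the rack, axis along the rack's y, centre 57 mm and rim top 99 mm above the worktop; 30 mm of air or more to the next roll
- roll_d: a full roll of labels (all alike; 2 or 3 of a to d are there): white paper on a cardboard core, 84 mm outside, 24 mm wide, hole 32 mm across, 95 to 160 g. Origin at its centre, y along the hole's axis. It starts on edge in a bay of the rack, axis along the rack's y, centre 57 mm and rim top 99 mm above the worktop; 30 mm of air or more to the next roll
- rack: loose wooden roll rack, 104 x 224 mm (x, y), 42 mm high, origin at the centre of its underside. Four bays 54 mm apart along y (centres at y = -81, -27, 27, 81 mm); each holds a roll on edge between two thin fins (42 mm high) on two rails, so rolls lift straight out
- core: the empty cardboard core of the used-up roll, a tube 38 mm outside, 32 mm inside, 24 mm long, 12 g; hangs on the spindle near the housing at the start. Origin at its centre, y along its axis
- carton: loose open brown cardboard box for used cores, 125 x 125 mm, 50 mm high, walls 3 mm, empty; origin at the centre of its underside
- pen: slim dark steel counter pen, 138 mm long, 11 mm in diameter, the last 14 mm tapering to its tip (4 mm across); stands tip down in the pen stand. Origin at the tip, z along the pen towards its blunt end. In the stand its tip is 12 mm and its top 150 mm above the worktop
- pen_stand: loose heavy dark steel pen stand: plate 76 x 76 x 8 mm with a 40 x 40 mm block, 54 mm high in all, with an upright hole 14 mm across, 42 mm deep, in its top; origin at the centre of its underside, under the hole
- calc: desk calculator, a bystander
- memo: block of sticky notes, a bystander
- pink_marker: pink highlighter, a bystander
- glue: tube of glue, a bystander
- ball_pen: slim blue ball pen lying on the desk, a bystander
- tape: roll of packing tape lying flat, a bystander

How it is judged:
By the outcome, as a careful person would: the job done as asked, in the order asked, and still so for the second after the job is handed in, with the robot touching nothing.
Of roll_a, roll_b, roll_c, roll_d only 2 to 3 are there at a start; the rules pass over those that are not, and their reading is None.
At some moment in a run one of carton, pen_stand, rack may be knocked a few centimetres aside while the robot is not near it.
It also fails if it takes over 210 s, if anything falls off the work surface, if the arm or the gripper's body presses on something with over 40 N, if the wrist force passes 120 N, or if a joint passes its speed limit or range.

## Working session

There is one attempt and no reset: what is moved stays moved. The work goes in short steps, Python scripts to look and compute and a tool call to move; the robot and the scene stay as the last step left them, time stands still between calls to the robot, and variables do not carry over. Pictures are saved under pics/ and viewed, at most 15 in all, crops included, and the job is handed in when it is done.

Besides the shell and the picture viewer there is one more tool, called after "Call:" as a command line: name --argument value ..., lists and objects as JSON in quotes. drive_tool: Moves the arm, as the interface text tells. Its arguments: {"type":"object","properties":{"steps":{"type":"array"},"force":{"type":"number"}},"required":["steps"]}

```bash
mkdir -p pics; cat > h.py <<'E'
import numpy as np, cv2
from station import ctrl
def grab(n, save=None):
    im=ctrl.get_image(n)
    if save: cv2.imwrite('pics/'+save, im['color'][:,:,::-1])
    return im
def world(im):
    h,w=im['depth'].shape
    u,v=np.meshgrid(np.arange(w),np.arange(h)); d=im['depth']
    c=np.stack([(u-im['cx'])/im['fx']*d,(v-im['cy'])/im['fy']*d,d],-1)
    P=(c-im['t'])@im['R']; P[d==0]=np.nan
    return P
def ray(im,u,v,z):
    c=np.array([(u-im['cx'])/im['fx'],(v-im['cy'])/im['fy'],1.]); o=-im['R'].T@im['t']; r=im['R'].T@c
    return o+r*(z-o[2])/r[2]
def st():
    o=ctrl.get_obs(); print({k:np.round(v,4).tolist() for k,v in o.items() if k in('t','q','tool_pos','tool_rot','contact_force','opening','grip_force')})
E
python3 - <<'E'
from h import *
for n in('top','side'):
    im=grab(n,n+'0.png'); print(n,np.round(-im['R'].T@im['t'],3),np.round(im['R'],2).tolist(),im['fx'])
print(ctrl.grip_point_offset); st()
E
```

```text
top [0.474 0.014 1.338] [[-0.01, -1.0, 0.03], [-1.0, 0.0, -0.09], [0.09, -0.03, -1.0]] 423.9866176334904
side [ 0.411 -1.173  0.817] [[0.99, -0.13, 0.01], [-0.06, -0.51, -0.86], [0.12, 0.85, -0.52]] 449.01352429078105
0.0187
{'t': 0.1, 'q': [-1.409, 0.0533, 1.6142, 0.0, 1.476, -0.119], 'tool_pos': [0.1731, -0.6, 0.2302], 'tool_rot': [-3.1088, -0.4394, 0.0], 'contact_force': [-0.0106, 0.0735, -0.8088], 'grip_force': 0.0, 'opening': 0.0852}
```

View pics/top0.png

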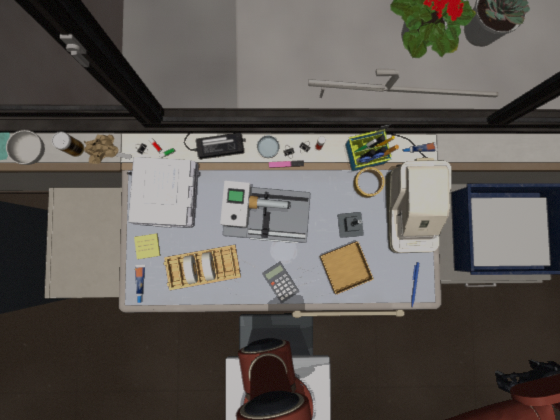

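View pics/side0.png

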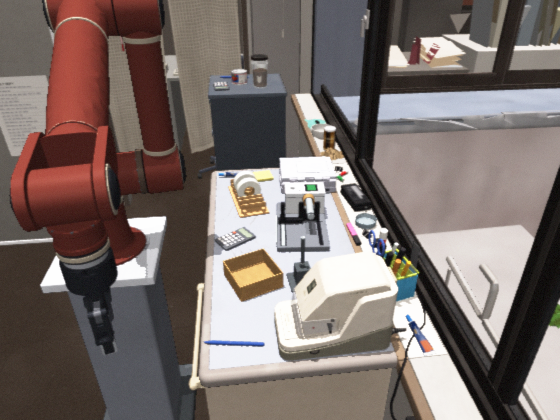

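The top view shows the housing at (236,203), the spindle running from about (250,203) to (290,205), and the guide at (266,222). The rack is at (202,267) with two rolls at (187,270) and (207,265). The carton is at (346,267) and the pen stand at (351,223). Next I'll measure each of these.

```bash
python3 - <<'E'
from h import *
im=grab('top'); P=world(im); np.save('P.npy',P)
c=im['color'][:,:,::-1]
cr=cv2.resize(c[165:295,150:380],None,fx=3.4,fy=3.4,interpolation=cv2.INTER_CUBIC); cv2.imwrite('pics/crop1.png',cr)
Z=P[...,2]
def rect(m,name):
    n,l,s,ce=cv2.connectedComponentsWithStats(m.astype(np.uint8))
    for i in range(1,n):
        if s[i,4]>12:
            pts=P[l==i]; r=cv2.minAreaRect((pts[:,:2]*1000).astype(np.float32)); print(name,'px',ce[i].round(),s[i,4],'ctr',np.round(r[0],1),'size',np.round(r[1],1),'ang',round(r[2],1),'z',np.round(np.nanmedian(pts[:,2])*1000,1),np.round(np.nanmax(pts[:,2])*1000,1))
roi=np.zeros(Z.shape,bool); roi[175:300,155:385]=1
rect(roi&(Z>0.085)&(Z<.105),'z85-105')
rect(roi&(Z>0.125),'pen')
rect(roi&(Z>0.012)&(Z<.028),'deck')
rect(roi&(Z>0.030)&(Z<.060),'z30-60')
rect(roi&(Z>0.015)&(Z<.2),'all15')
E
```

```text
z85-105 px [242. 203.] 1464 ctr [612.3  63.5] size [199.1 130.2] ang 84.9 z 95.9 104.0
z85-105 px [265. 195.] 14 ctr [643.6  35.3] size [ 6.  15.4] ang 88.8 z 92.2 95.3
z85-105 px [264. 211.] 17 ctr [594.4  38.5] size [ 5.9 17.7] ang 89.4 z 92.1 96.7
z85-105 px [264. 231.] 30 ctr [535.4  38.6] size [17.9 12.4] ang 89.0 z 92.2 100.7
z85-105 px [206. 266.] 168 ctr [434.2 206.5] size [60.6 24.5] ang 10.2 z 94.2 104.5
z85-105 px [188. 269.] 179 ctr [426.3 259.6] size [63.9 24.5] ang 9.6 z 93.8 101.3
pen px [358. 221.] 19 ctr [ 559.3 -231.1] size [9.7 9.4] ang 26.0 z 147.5 151.2
deck px [196. 180.] 15 ctr [700.1 252.8] size [ 5.9 33.6] ang 77.7 z 19.1 25.2
deck px [379. 180.] 19 ctr [ 695.  -322.8] size [39.1  6.5] ang 6.7 z 20.2 27.0
deck px [194. 200.] 32 ctr [638.  256.5] size [ 4.  78.9] ang 86.8 z 19.0 27.1
deck px [277. 217.] 2765 ctr [592.7  32.5] size [261.8 163.2] ang 84.5 z 19.2 27.9
deck px [175. 225.] 72 ctr [559.3 314. ] size [ 35.  124.8] ang 15.9 z 20.3 27.4
deck px [360. 254.] 17 ctr [ 467.1 -258.9] size [42.8  2. ] ang 20.7 z 21.5 27.3
deck px [233. 250.] 20 ctr [480.8 13
[... 2576 characters left out ...]
ize [86.4  4.8] ang 10.3 z 39.7 44.9
z30-60 px [168. 273.] 63 ctr [412.4 330.4] size [85.5 10.5] ang 11.4 z 39.8 46.6
z30-60 px [233. 266.] 31 ctr [430.5 135.2] size [53.   4.5] ang 9.6 z 40.4 46.0
all15 px [175. 200.] 2090 ctr [636.4 311.8] size [122.3 166.2] ang 87.0 z 60.4 69.8
all15 px [369. 186.] 228 ctr [ 679.  -288.1] size [69.1 90.6] ang 0.9 z 43.9 53.5
all15 px [264. 213.] 4382 ctr [592.7  33.2] size [263.2 163. ] ang 84.6 z 22.1 105.9
all15 px [352. 224.] 210 ctr [ 559.1 -232. ] size [39.8 41.6] ang 5.0 z 53.1 151.2
all15 px [348. 268.] 362 ctr [ 425.7 -211. ] size [125.4 126. ] ang 21.0 z 44.6 56.1
all15 px [200. 267.] 1379 ctr [430.6 232.5] size [ 89.9 221.5] ang 9.8 z 41.5 104.5
```

View pics/crop1.png

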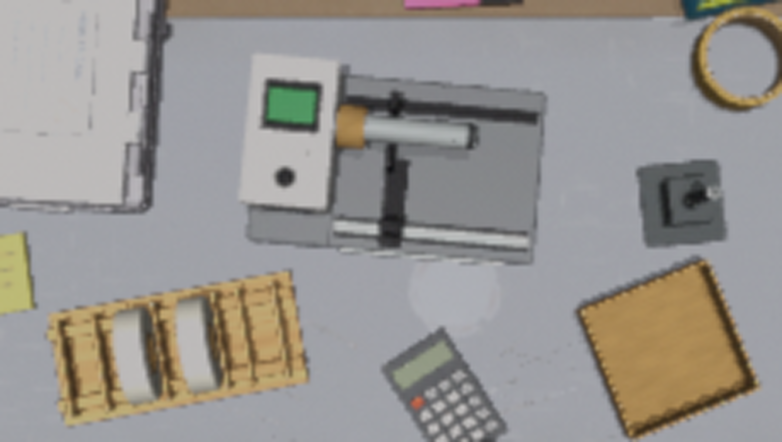

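Two rolls are there, and the pen, carton and dispenser are all clear in view. Next I'll refine the dispenser frame.

```bash
cat >> h.py <<'E'
TH=np.radians(-5.4); O=np.array([.6229,.0869])
def toW(x,y): c,s=np.cos(TH),np.sin(TH); return np.array([O[0]+c*x-s*y,O[1]+s*x+c*y])
def toD(p): c,s=np.cos(TH),np.sin(TH); d=np.asarray(p)[...,:2]-O; return np.stack([c*d[...,0]+s*d[...,1],-s*d[...,0]+c*d[...,1]],-1)
def go(x,y,z,yaw):
    from scipy.spatial.transform import Rotation as Ro
    o=ctrl.get_obs(); M=Ro.from_rotvec(o['tool_rot']).as_matrix(); cur=np.degrees(np.arctan2(M[1,0],M[0,0]))
    G=Ro.from_euler('z',yaw,degrees=True)*Ro.from_rotvec([np.pi,0,0])
    w=(Ro.from_matrix(M).inv()*G).as_rotvec(degrees=True)/8
    d=np.array([x,y,z])-o['tool_pos']
    print('yaw',cur.round(2),'turn(units)',w.round(2),'shift now-axes',(M.T@d/.04).round(2),'shift after-turn',(G.as_matrix().T@d/.04).round(2))
E
python3 - <<'E'
from h import *
ims={n:grab(n) for n in('top','side')}
for n,im in ims.items():
    P=world(im); D=toD(P)*1000; Z=P[...,2]*1000
    x,y=D[...,0],D[...,1]
    m=(Z>80)&(Z<100)&(y<-45)&(y>-140)&(abs(x)<20); s=np.c_[x[m],y[m],Z[m]]
    if len(s):
        print(n,'spindle',len(s),'y range',s[:,1].min(),s[:,1].max())
        for a,b in((-75,-45),(-105,-75),(-130,-105)):
            k=(s[:,1]>=a)&(s[:,1]<b)
            if k.any(): print('  x mean/min/max',s[k,0].mean().round(1),s[k,0].min().round(1),s[k,0].max().round(1),'z90',np.percentile(s[k,2],90).round(1))
    m=(Z>92)&(Z<101)&(y>-15)&(y<95)&(x>-95)&(x<70); s=np.c_[x[m],y[m]]
    print(n,'housing x',np.percentile(s[:,0],[.5,99.5]).round(1),'y',np.percentile(s[:,1],[1,3,97,99.5]).round(1))
    m=(Z>75)&(Z<101)&(y<-15)&(y>-90)&(x<-70)&(x>-105); s=np.c_[x[m],y[m],Z[m]]; print(n,'tab',s.mean(0).round(1),s.min(0).round(1),s.max(0).round(1))
    c=im['color'].astype(int); hsv=cv2.cvtColor(im['color'],cv2.COLOR_RGB2HSV)
    m=(hsv[...,1]>110)&(hsv[...,0]<25)&(abs(x)<30)&(y>-50)&(y<10)&(Z>60); s=np.c_[x[m],y[m],Z[m]]; print(n,'core',len(s),s.min(0).round(1),s.max(0).round(1),s.mean(0).round(1))
    m=(c.sum(-1)<250)&(x>-70)&(x<-10)&(y>10)&(y<65)&(Z>80); vv,uu=np.nonzero(m)
    if len(uu): q=ray(im,uu.mean(),vv.mean(),.097); print(n,'mouth',len(uu),uu.mean().round(1),vv.mean().round(1),q.round(4),(toD(q)*1000).round(1))
    m=(Z>135)&(abs(P[...,0]-.559)<.03)&(abs(P[...,1]+.231)<.03); print(n,'pen',m.sum(),np.nanmean(P[m],0).round(4))
o=ctrl.get_obs()
t=toW(-.085,-.057);print(t)
E
```

```text
top spindle 203 y range -123.65836751646624 -45.0071828381798
  x mean/min/max 0.5 -18.1 18.5 z90 96.8
  x mean/min/max 0.8 -8.8 12.0 z90 96.6
  x mean/min/max 0.1 -8.9 12.2 z90 95.7
top housing x [-73.2  55.1] y [-11.   -4.   72.8  74.5]
top tab [-83.8 -56.4  93. ] [-89.9 -65.6  76. ] [-76.7 -47.3  98.7]
top core 87 [-15.4 -26.5  83.4] [ 19.4  -5.1 103.2] [  0.8 -15.5  94.1]
top mouth 14 233.6 216.5 [0.5782 0.1273 0.097 ] [-48.3  36. ]
top pen 16 [ 0.5587 -0.2307  0.1475]
side spindle 130 y range -127.55165787325959 -45.193205893675724
  x mean/min/max -1.8 -17.5 18.0 z90 98.6
  x mean/min/max 1.8 -7.3 12.0 z90 97.9
  x mean/min/max 1.5 -8.5 12.8 z90 97.8
side housing x [-72.8  56.8] y [-11.1  -5.3  73.9  77.9]
side tab [-82.1 -63.6  88.6] [-87.1 -74.1  75. ] [-77.4 -50.9  98.3]
side core 41 [-15.8 -29.5  72.7] [ 17.3  -0.5 102.6] [ -2.  -17.5  94.6]
side pen 29 [ 0.5589 -0.2349  0.1453]
[0.53291306 0.03815217]
```

```bash
sed -i 's/O=np.array(\[.6229,.0869\])/O=np.array([.6239,.0869])/' h.py; python3 - <<'E'
from h import *
x,y=toW(-.085,-.057); go(x,y,.2,84.6)
E
```

```text
yaw 16.09 turn(units) [-0.01 -0.   -8.56] shift now-axes [ 13.09 -12.83   0.78] shift after-turn [16.74  7.48  0.77]
```

Call:
drive_tool --steps '[{"translation": [0,0,0],"angular": [0,0,-1],"gripper": 0.5},{"translation": [0,0,0],"angular": [0,0,-1],"gripper": 0.5},{"translation": [0,0,0],"angular": [0,0,-1],"gripper": 0.5},{"translation": [0,0,0],"angular": [0,0,-1],"gripper": 0.5},{"translation": [0,0,0],"angular": [0,0,-1],"gripper": 0.5},{"translation": [0,0,0],"angular": [0,0,-1],"gripper": 0.5},{"translation": [0,0,0],"angular": [0,0,-1],"gripper": 0.5},{"translation": [0,0,0],"angular": [0,0,-1],"gripper": 0.5}]' --force 30

```text
t: 1.25
tool_pos: [0.1732, -0.6004, 0.2311]
tool_rot: [-2.4, -2.027, -0.0]
contact_force: [-0.3, -0.7, 0.3]
opening: 0.0428
grip_force: 0.0
```

```bash
python3 - <<'E'
from h import *
st();x,y=toW(-.085,-.057); go(x,y,.2,84.6)
E
```

```text
{'t': 1.25, 'q': [-1.409, 0.0528, 1.6132, 0.0, 1.476, -1.2406], 'tool_pos': [0.1732, -0.6004, 0.2311], 'tool_rot': [-2.4001, -2.0266, -0.0004], 'contact_force': [-0.2792, -0.69, 0.2544], 'grip_force': 0.0, 'opening': 0.0428}
yaw 80.35 turn(units) [-0.   -0.   -0.53] shift now-axes [17.25  6.22  0.78] shift after-turn [16.74  7.48  0.78]
```

Call:
drive_tool --steps '[{"translation": [0.75,0.2,0],"angular": [0,0,-0.53],"gripper": 0.5},{"translation": [0.9,0.3,0],"angular": [0,0,0],"gripper": 0.5},{"translation": [0.9,0.3,0],"angular": [0,0,0],"gripper": 0.5},{"translation": [0.9,0.3,0],"angular": [0,0,0],"gripper": 0.5},{"translation": [0.9,0.3,0],"angular": [0,0,0],"gripper": 0.5},{"translation": [0.9,0.3,0],"angular": [0,0,0],"gripper": 0.5},{"translation": [0.9,0.3,0],"angular": [0,0,0],"gripper": 0.5},{"translation": [0.9,0.3,0],"angular": [0,0,0],"gripper": 0.5}]'

```text
t: 2.25
tool_pos: [0.2951, -0.3287, 0.2313]
tool_rot: [2.329, 2.108, 0.0]
contact_force: [0.5, 0.4, 0.8]
opening: 0.043
grip_force: 0.0
```

Call:
drive_tool --steps '[{"translation": [0.9,0.4,0.1],"angular": [0,0,0],"gripper": 0.5},{"translation": [0.9,0.4,0.1],"angular": [0,0,0],"gripper": 0.5},{"translation": [0.9,0.4,0.1],"angular": [0,0,0],"gripper": 0.5},{"translation": [0.9,0.4,0.1],"angular": [0,0,0],"gripper": 0.5},{"translation": [0.9,0.5,0.1],"angular": [0,0,0],"gripper": 0.5},{"translation": [0.9,0.5,0.1],"angular": [0,0,0],"gripper": 0.5},{"translation": [0.9,0.5,0.1],"angular": [0,0,0],"gripper": 0.5},{"translation": [0.9,0.5,0],"angular": [0,0,0],"gripper": 0.5}]'

```text
t: 3.25
tool_pos: [0.4668, -0.0561, 0.2029]
tool_rot: [-2.328, -2.109, 0.0]
contact_force: [1.0, -1.2, 0.0]
opening: 0.0429
grip_force: 0.0
```

```bash
python3 - <<'E'
from h import *
st();x,y=toW(-.085,-.057); go(x,y,.055,84.6)
E
```

```text
{'t': 3.25, 'q': [-0.2781, -0.3135, 1.9929, -0.0001, 1.4626, -0.1793], 'tool_pos': [0.4668, -0.0561, 0.2029], 'tool_rot': [-2.3282, -2.1089, 0.0005], 'contact_force': [1.011, -1.1888, 0.0493], 'grip_force': 0.0, 'opening': 0.0429}
yaw 84.34 turn(units) [-0.    0.   -0.03] shift now-axes [2.51 1.44 3.7 ] shift after-turn [2.5  1.45 3.7 ]
```

Call:
drive_tool --steps '[{"translation": [0.8,0.5,0],"angular": [0,0,0],"gripper": 0.5},{"translation": [0.8,0.5,0],"angular": [0,0,0],"gripper": 0.5},{"translation": [0.9,0.45,0],"angular": [0,0,0],"gripper": 0.5},{"translation": [0,0,0.7],"angular": [0,0,0],"gripper": 0.5},{"translation": [0,0,0.8],"angular": [0,0,0],"gripper": 0.5},{"translation": [0,0,0.8],"angular": [0,0,0],"gripper": 0.5},{"translation": [0,0,0.2],"angular": [0,0,0],"gripper": 0.5},{"translation": [0,0,0],"angular": [0,0,0],"gripper": 0.5}]'

```text
t: 4.25
tool_pos: [0.534, 0.0362, 0.1034]
tool_rot: [-2.328, -2.108, 0.001]
contact_force: [-0.3, 0.0, -0.2]
opening: 0.0427
grip_force: 0.0
```

```bash
python3 - <<'E'
from h import *
st();x,y=toW(-.085,-.057); go(x,y,.055,84.6)
im=grab('top'); P=world(im); print((toD(P[(P[...,2]>.1)&(P[...,2]<.12)])*1000).mean(0))
E
```

```text
{'t': 4.25, 'q': [-0.0713, -0.0456, 1.9335, 0.0, 1.2542, 0.0278], 'tool_pos': [0.534, 0.0362, 0.1034], 'tool_rot': [-2.3285, -2.1085, 0.0005], 'contact_force': [-0.2973, 0.0434, -0.2433], 'grip_force': 0.0, 'opening': 0.0427}
yaw 84.32 turn(units) [-0.    0.   -0.03] shift now-axes [ 0.05 -0.01  1.21] shift after-turn [ 0.05 -0.01  1.21]
[ 157.09343583 -244.65177541]
```

Call:
drive_tool --steps '[{"translation": [0,0,0.6],"angular": [0,0,-0.03],"gripper": 0.5},{"translation": [0,0,0.6],"angular": [0,0,0],"gripper": 0.5},{"translation": [0,0,0],"angular": [0,0,0],"gripper": 0.3},{"translation": [0,0,0],"angular": [0,0,0],"gripper": 0.05},{"translation": [0,0,0],"angular": [0,0,0],"gripper": 0.05},{"translation": [0,0,0],"angular": [0,0,0],"gripper": 0.05},{"translation": [0,0,0],"angular": [0,0,0],"gripper": 0.05}]' --force 25

```text
t: 5.18
tool_pos: [0.5344, 0.0363, 0.057]
tool_rot: [2.323, 2.114, 0.0]
contact_force: [-5.0, 0.3, 4.1]
opening: 0.0118
grip_force: 29.7
```

Call:
drive_tool --steps '[{"translation": [-0.4,0,0],"angular": [0,0,0],"gripper": 0.05},{"translation": [-0.4,0,0],"angular": [0,0,0],"gripper": 0.05},{"translation": [-0.4,0,0],"angular": [0,0,0],"gripper": 0.05},{"translation": [-0.4,0,0],"angular": [0,0,0],"gripper": 0.05},{"translation": [-0.4,0,0],"angular": [0,0,0],"gripper": 0.05},{"translation": [-0.4,0,0],"angular": [0,0,0],"gripper": 0.05},{"translation": [-0.3,0,0],"angular": [0,0,0],"gripper": 0.05}]'

```text
t: 6.05
tool_pos: [0.5245, -0.0716, 0.057]
tool_rot: [2.324, 2.113, 0.002]
contact_force: [-4.5, 2.7, 4.8]
opening: 0.012
grip_force: 29.9
```

```bash
python3 - <<'E'
from h import *
st();print(toD(ctrl.get_obs()['tool_pos']))
E
```

```text
{'t': 6.05, 'q': [-0.2768, 0.0017, 1.9735, 0.0008, 1.1651, -0.1824], 'tool_pos': [0.5245, -0.0716, 0.057], 'tool_rot': [2.3235, 2.1133, 0.0022], 'contact_force': [-4.5229, 2.7377, 4.8329], 'grip_force': 29.9385, 'opening': 0.012}
[-0.08400605 -0.16719494]
```

Call:
drive_tool --steps '[{"translation": [-0.15,0,0],"angular": [0,0,0],"gripper": 0.05},{"translation": [-0.15,0,0],"angular": [0,0,0],"gripper": 0.05},{"translation": [-0.05,0,0],"angular": [0,0,0],"gripper": 0.05},{"translation": [0,0,0],"angular": [0,0,0],"gripper": 0.05}]'

```text
t: 6.55
tool_pos: [0.5232, -0.0857, 0.0569]
tool_rot: [2.323, 2.113, 0.001]
contact_force: [-4.5, 1.0, 6.9]
opening: 0.0117
grip_force: 29.9
```

```bash
python3 - <<'E'
from h import *
st();print(toD(ctrl.get_obs()['tool_pos']))
E
```

```text
{'t': 6.55, 'q': [-0.3026, 0.0036, 1.9716, -0.0002, 1.1649, -0.2077], 'tool_pos': [0.5232, -0.0857, 0.0569], 'tool_rot': [2.3232, 2.1127, 0.0009], 'contact_force': [-4.4875, 0.9579, 6.9292], 'grip_force': 29.9007, 'opening': 0.0117}
[-0.08397631 -0.18130215]
```

Call:
drive_tool --steps '[{"translation": [-0.08,0,0],"angular": [0,0,0],"gripper": 0.05},{"translation": [-0.08,0,0],"angular": [0,0,0],"gripper": 0.05},{"translation": [0,0,0],"angular": [0,0,0],"gripper": 0.05}]'

```text
t: 6.92
tool_pos: [0.5231, -0.0872, 0.0569]
tool_rot: [-2.32, -2.11, -0.013]
contact_force: [-1.1, 19.7, 7.0]
opening: 0.0115
grip_force: 30.1
```

```bash
python3 - <<'E'
from h import *
st();print(toD(ctrl.get_obs()['tool_pos']))
E
```

```text
{'t': 6.925, 'q': [-0.3107, 0.0044, 1.9709, 0.0106, 1.1669, -0.22], 'tool_pos': [0.5231, -0.0872, 0.0569], 'tool_rot': [-2.3203, -2.1099, -0.0127], 'contact_force': [-1.086, 19.6517, 7.0324], 'grip_force': 30.1451, 'opening': 0.0115}
[-0.08397827 -0.18280696]
```

Call:
drive_tool --steps '[{"translation": [0.1,0,0],"angular": [0,0,0],"gripper": 0.4},{"translation": [0,0,0],"angular": [0,0,0],"gripper": 0.4},{"translation": [0,0,-0.8],"angular": [0,0,0],"gripper": 0.4},{"translation": [0,0,-0.9],"angular": [0,0,0],"gripper": 0.4},{"translation": [0,0,-0.3],"angular": [0,0,0],"gripper": 0.6},{"translation": [0,0,0],"angular": [0,0,0],"gripper": 0.8}]'

```text
t: 7.68
tool_pos: [0.5228, -0.0881, 0.1359]
tool_rot: [2.323, 2.112, 0.001]
contact_force: [0.4, 0.4, -0.2]
opening: 0.0669
grip_force: 0.0
```

```bash
python3 - <<'E'
from h import *
st();x,y=toW(0,-.018); go(x,y,.066,84.6)
P=world(grab('top')); Z=P[...,2]*1000; D=toD(P)*1000;x,y=D[...,0],D[...,1]
m=(Z>85)&(Z<100)&(y<-140)&(y>-200)&(abs(x)<36)&(abs(x)>18); print('guide',m.sum(),D[m].mean(0),D[m].min(0),D[m].max(0))
E
```

```text
{'t': 7.675, 'q': [-0.3072, -0.0971, 1.9239, -0.0002, 1.3129, -0.2119], 'tool_pos': [0.5228, -0.0881, 0.1359], 'tool_rot': [2.3233, 2.112, 0.0012], 'contact_force': [0.4276, 0.3947, -0.1543], 'grip_force': 0.0, 'opening': 0.0669}
yaw 84.54 turn(units) [ 0.01  0.   -0.01] shift now-axes [4.15 2.1  1.75] shift after-turn [4.14 2.1  1.75]
guide 14 [  27.6178572  -173.31826077] [  19.01824705 -176.87189841] [  34.37353243 -170.76042293]
```

Call:
drive_tool --steps '[{"translation": [0.8,0.4,0],"angular": [0,0,0],"gripper": 0.8},{"translation": [0.8,0.4,0],"angular": [0,0,0],"gripper": 0.8},{"translation": [0.85,0.45,0],"angular": [0,0,0],"gripper": 0.8},{"translation": [0.85,0.45,0],"angular": [0,0,0],"gripper": 0.8},{"translation": [0.85,0.4,0],"angular": [0,0,0],"gripper": 0.8},{"translation": [0,0,0.4],"angular": [0,0,0],"gripper": 0.8},{"translation": [0,0,0],"angular": [0,0,0],"gripper": 0.8}]'

```text
t: 8.6
tool_pos: [0.619, 0.0694, 0.1151]
tool_rot: [-2.321, -2.111, 0.009]
contact_force: [0.2, -0.4, 0.3]
opening: 0.0687
grip_force: 0.0
```

```bash
python3 - <<'E'
from h import *
st();x,y=toW(0,-.018); go(x,y,.066,84.6)
im=grab('side'); cv2.imwrite('pics/s1.png',cv2.resize(im['color'][150:270,240:380,::-1],None,fx=5,fy=5))
E
```

```text
{'t': 8.6, 'q': [-0.0076, 0.1481, 1.711, -0.0005, 1.2897, 0.0873], 'tool_pos': [0.619, 0.0694, 0.1151], 'tool_rot': [-2.3207, -2.1107, 0.0088], 'contact_force': [0.1961, -0.4108, 0.328], 'grip_force': 0.0, 'opening': 0.0687}
yaw 84.57 turn(units) [-0.05  0.01 -0.  ] shift now-axes [-0.    0.09  1.23] shift after-turn [-0.    0.08  1.23]
```

View pics/s1.png

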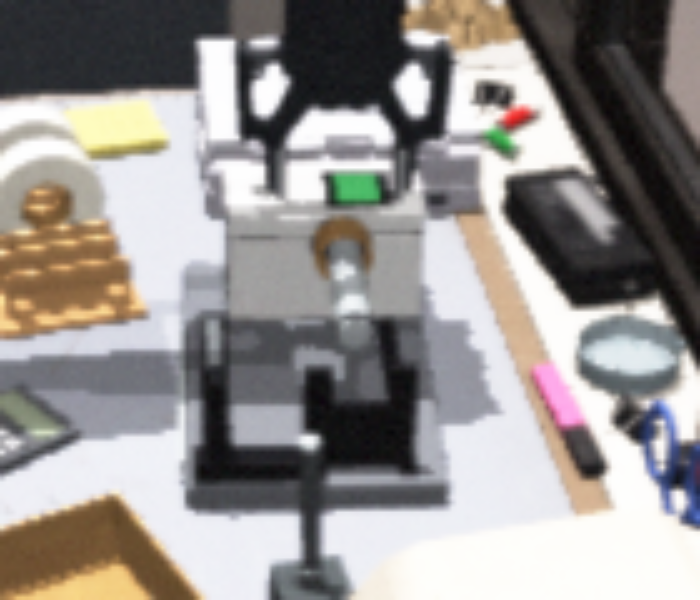

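The side view shows the guide right out at (320,430), the core on the spindle at the housing (340,240), and the fingers straddling it. I'll grip the core.

Call:
drive_tool --steps '[{"translation": [0,0.08,0.4],"angular": [0,0,0],"gripper": 0.8},{"translation": [0,0,0.4],"angular": [0,0,0],"gripper": 0.8},{"translation": [0,0,0.4],"angular": [0,0,0],"gripper": 0.8},{"translation": [0,0,0.03],"angular": [0,0,0],"gripper": 0.6},{"translation": [0,0,0],"angular": [0,0,0],"gripper": 0.4},{"translation": [0,0,0],"angular": [0,0,0],"gripper": 0.4},{"translation": [0,0,0],"angular": [0,0,0],"gripper": 0.4},{"translation": [0,0,0],"angular": [0,0,0],"gripper": 0.4}]' --force 20

```text
t: 9.65
tool_pos: [0.6251, 0.0695, 0.0705]
tool_rot: [2.324, 2.113, 0.001]
contact_force: [-0.1, -0.5, -0.1]
opening: 0.036
grip_force: 23.9
```

```bash
python3 - <<'E'
from h import *
st();print(toD(ctrl.get_obs()['tool_pos']))
E
```

```text
{'t': 9.65, 'q': [-0.0076, 0.2072, 1.7252, 0.0, 1.2086, 0.0872], 'tool_pos': [0.6251, 0.0695, 0.0705], 'tool_rot': [2.3238, 2.1135, 0.0008], 'contact_force': [-0.1472, -0.4652, -0.1168], 'grip_force': 23.8994, 'opening': 0.036}
[ 0.00280402 -0.01723107]
```

Call:
drive_tool --steps '[{"translation": [0,0,0],"angular": [0,0,0],"gripper": 0.65},{"translation": [0,0,0],"angular": [0,0,0],"gripper": 0.65},{"translation": [0,0,0.22],"angular": [0,0,0],"gripper": 0.65},{"translation": [0,0,0],"angular": [0,0,0],"gripper": 0.4},{"translation": [0,0,0],"angular": [0,0,0],"gripper": 0.4},{"translation": [0,0,0],"angular": [0,0,0],"gripper": 0.4},{"translation": [0,0,0],"angular": [0,0,0],"gripper": 0.4}]' --force 20

```text
t: 10.52
tool_pos: [0.6249, 0.0695, 0.0615]
tool_rot: [2.324, 2.114, 0.0]
contact_force: [0.0, 0.3, -0.2]
opening: 0.0364
grip_force: 21.5
```

```bash
python3 - <<'E'
from h import *
st();print(toD(ctrl.get_obs()['tool_pos']))
E
```

```text
{'t': 10.525, 'q': [-0.0076, 0.2184, 1.7291, 0.0, 1.1939, 0.0872], 'tool_pos': [0.6249, 0.0695, 0.0615], 'tool_rot': [2.3241, 2.1136, 0.0003], 'contact_force': [0.0226, 0.2978, -0.2154], 'grip_force': 21.4934, 'opening': 0.0364}
[ 0.00267813 -0.01727359]
```

Call:
drive_tool --steps '[{"translation": [0,0,-0.12],"angular": [0,0,0],"gripper": 0.3},{"translation": [-0.3,0,0],"angular": [0,0,0],"gripper": 0.3},{"translation": [-0.5,0,0],"angular": [0,0,0],"gripper": 0.3},{"translation": [-0.5,0,0],"angular": [0,0,0],"gripper": 0.3},{"translation": [-0.5,0,0],"angular": [0,0,0],"gripper": 0.3},{"translation": [-0.5,0,0],"angular": [0,0,0],"gripper": 0.3},{"translation": [-0.5,0,0],"angular": [0,0,0],"gripper": 0.3},{"translation": [-0.3,0,0],"angular": [0,0,0],"gripper": 0.3}]'

```text
t: 11.52
tool_pos: [0.6129, -0.0555, 0.0661]
tool_rot: [-2.325, -2.113, -0.0]
contact_force: [0.9, 0.8, -0.3]
opening: 0.0366
grip_force: 21.5
```

Call:
drive_tool --steps '[{"translation": [-0.15,0,0],"angular": [0,0,0],"gripper": 0.3},{"translation": [0,0,0],"angular": [0,0,0],"gripper": 0.3}]'

```text
t: 11.78
tool_pos: [0.6125, -0.0601, 0.0661]
tool_rot: [-2.324, -2.113, -0.0]
contact_force: [0.1, 0.5, -0.1]
opening: 0.0364
grip_force: 21.5
```

```bash
python3 - <<'E'
from h import *
st();print(toD(ctrl.get_obs()['tool_pos']))
go(.4257,-.211,.14,84.6)
E
```

```text
{'t': 11.775, 'q': [-0.2188, 0.1841, 1.7601, 0.0002, 1.1974, -0.1238], 'tool_pos': [0.6125, -0.0601, 0.0661], 'tool_rot': [-2.3244, -2.1133, -0.0002], 'contact_force': [0.051, 0.4515, -0.1167], 'grip_force': 21.4947, 'opening': 0.0364}
[ 0.00253228 -0.14743098]
yaw 84.55 turn(units) [-0.   -0.   -0.01] shift now-axes [-4.2  -4.29 -1.85] shift after-turn [-4.19 -4.3  -1.85]
```

Call:
drive_tool --steps '[{"translation": [0,0,-0.6],"angular": [0,0,0],"gripper": 0.3},{"translation": [0,0,-0.8],"angular": [0,0,0],"gripper": 0.3},{"translation": [0,0,-0.8],"angular": [0,0,0],"gripper": 0.3},{"translation": [-0.3,-0.7,0],"angular": [0,0,0],"gripper": 0.3},{"translation": [-0.4,-0.7,0],"angular": [0,0,0],"gripper": 0.3},{"translation": [-0.6,-0.7,0],"angular": [0,0,0],"gripper": 0.3},{"translation": [-0.7,-0.7,0],"angular": [0,0,0],"gripper": 0.3},{"translation": [-0.7,-0.7,0],"angular": [0,0,0],"gripper": 0.3}]'

```text
t: 12.78
tool_pos: [0.4622, -0.1542, 0.1542]
tool_rot: [2.322, 2.115, 0.0]
contact_force: [0.1, -0.3, 0.1]
opening: 0.0364
grip_force: 21.5
```

Call:
drive_tool --steps '[{"translation": [-0.7,-0.5,0],"angular": [0,0,0],"gripper": 0.3},{"translation": [-0.7,-0.2,0],"angular": [0,0,0],"gripper": 0.3},{"translation": [0,0,0],"angular": [0,0,0],"gripper": 0.3}]'

```text
t: 13.15
tool_pos: [0.4295, -0.208, 0.1543]
tool_rot: [2.326, 2.111, 0.0]
contact_force: [-0.2, 0.1, -1.2]
opening: 0.0366
grip_force: 21.5
```

```bash
python3 - <<'E'
from h import *
st()
im=grab('side'); cv2.imwrite('pics/s2.png',cv2.resize(im['color'][150:330,200:400,::-1],None,fx=3,fy=3))
P=world(im); hsv=cv2.cvtColor(im['color'],cv2.COLOR_RGB2HSV)
m=(hsv[...,1]>100)&(hsv[...,0]<25)&(P[...,1]<-.1)&(P[...,1]>-.35)&(P[...,0]<.55)&(P[...,2]>-.01)&(P[...,2]<.065)
r=cv2.minAreaRect((P[m][:,:2]*1000).astype(np.float32)); print(r)
x,y=np.array(r[0])/1000; go(x,y,.03,84.6)
E
```

```text
{'t': 13.15, 'q': [-0.6073, -0.2529, 2.0273, 0.0002, 1.3667, -0.5106], 'tool_pos': [0.4295, -0.208, 0.1543], 'tool_rot': [2.3259, 2.1111, 0.0005], 'contact_force': [-0.1566, 0.1338, -1.184], 'grip_force': 21.5004, 'opening': 0.0366}
((232.79653930664062, -198.12583923339844), (168.15689086914062, 546.4507446289062), 86.11031341552734)
yaw 84.52 turn(units) [ 0.   -0.   -0.01] shift now-axes [-0.25 -4.93  3.1 ] shift after-turn [-0.24 -4.92  3.11]
```

View pics/s2.png

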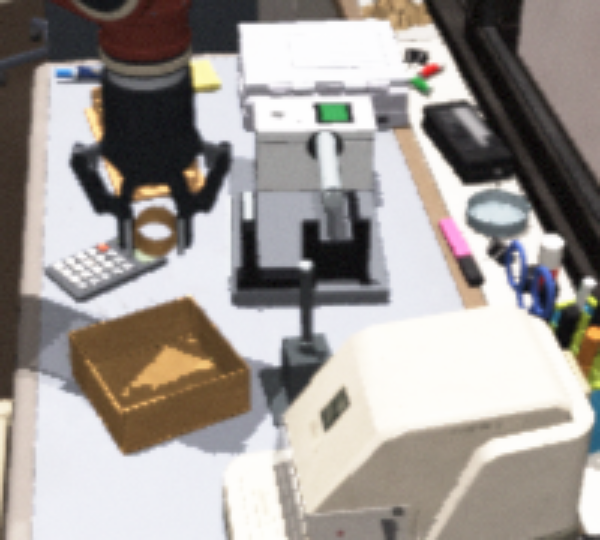

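```bash
python3 - <<'E'
from h import *
im=grab('side');P=world(im); hsv=cv2.cvtColor(im['color'],cv2.COLOR_RGB2HSV)
m=(hsv[...,1]>100)&(hsv[...,0]<25)&(P[...,2]>.005)&(P[...,2]<.06); m[:240]=0; m[:,:215]=0;m[:,285:]=0
r=cv2.minAreaRect((P[m][:,:2]*1000).astype(np.float32)); print(r,m.sum())
im=grab('top');P=world(im); hsv=cv2.cvtColor(im['color'],cv2.COLOR_RGB2HSV)
m=(hsv[...,1]>100)&(hsv[...,0]<25)&(P[...,2]>.005)&(P[...,2]<.06)&(P[...,1]<-.1)&(P[...,1]>-.35)&(P[...,0]<.55)&(P[...,0]>.3)
r=cv2.minAreaRect((P[m][:,:2]*1000).astype(np.float32)); print(r,m.sum())
x,y=np.array(r[0])/1000; go(x,y,.03,84.6)
E
```

```text
((425.63970947265625, -212.48934936523438), (125.95068359375, 131.76812744140625), 21.647294998168945) 1697
((437.6668701171875, -204.10299682617188), (97.79492950439453, 121.2989501953125), 21.09922981262207) 205
yaw 84.62 turn(units) [ 0. -0.  0.] shift now-axes [0.08 0.18 3.1 ] shift after-turn [0.08 0.18 3.1 ]
```

The picture shows the gripper holding the core at (155,230) and the carton at (160,375). The carton still measures at (0.426,-0.211), so I'll lower and release.

Call:
drive_tool --steps '[{"translation": [-0.08,-0.1,0.7],"angular": [0,0,0],"gripper": 0.3},{"translation": [0,0,0.8],"angular": [0,0,0],"gripper": 0.3},{"translation": [0,0,0.8],"angular": [0,0,0],"gripper": 0.3},{"translation": [0,0,0.6],"angular": [0,0,0],"gripper": 0.3},{"translation": [0,0,0.45],"angular": [0,0,0],"gripper": 0.3},{"translation": [0,0,0],"angular": [0,0,0],"gripper": 0.3},{"translation": [0,0,0],"angular": [0,0,0],"gripper": 0.6},{"translation": [0,0,0],"angular": [0,0,0],"gripper": 0.6}]'

```text
t: 14.3
tool_pos: [0.4265, -0.2105, 0.0214]
tool_rot: [2.322, 2.113, 0.001]
contact_force: [-0.0, -0.3, -0.1]
opening: 0.0513
grip_force: 0.0
```

Call:
drive_tool --steps '[{"translation": [0,0,0],"angular": [0,0,0],"gripper": 0.6},{"translation": [0,0,-0.5],"angular": [0,0,0],"gripper": 0.6},{"translation": [0,0,-0.9],"angular": [0,0,0],"gripper": 0.6},{"translation": [0,0,-0.9],"angular": [0,0,0],"gripper": 0.5},{"translation": [0,0,-0.9],"angular": [0,0,0],"gripper": 0.4},{"translation": [0,0,-0.9],"angular": [0,0,0],"gripper": 0.4}]'

```text
t: 15.05
tool_pos: [0.4254, -0.2102, 0.1858]
tool_rot: [2.324, 2.113, 0.0]
contact_force: [-0.1, -0.4, -0.1]
opening: 0.0341
grip_force: 0.0
```

```bash
python3 - <<'E'
from h import *
st()
im=grab('side'); cv2.imwrite('pics/s3.png',cv2.resize(im['color'][220:310,200:320,::-1],None,fx=5,fy=5))
go(.4347,.2062,.15,9.8)
E
```

```text
{'t': 15.05, 'q': [-0.6159, -0.2895, 2.0029, 0.0, 1.4272, -0.5209], 'tool_pos': [0.4254, -0.2102, 0.1858], 'tool_rot': [2.3237, 2.1128, 0.0004], 'contact_force': [-0.1489, -0.4402, -0.0554], 'grip_force': 0.0, 'opening': 0.0341}
yaw 84.56 turn(units) [ 0.08 -0.01  9.35] shift now-axes [10.43 -0.83  0.98] shift after-turn [  1.95 -10.27   1.04]
```

View pics/s3.png

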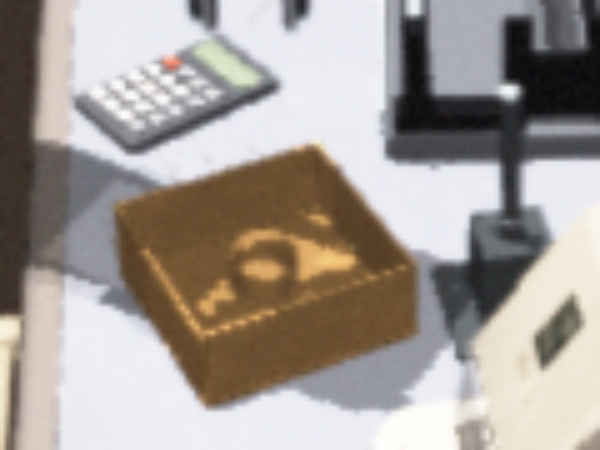

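The core lies in the carton at (265,260). Next is the first roll.

Call:
drive_tool --steps '[{"translation": [0.8,-0.05,0],"angular": [0,0,0],"gripper": 0.4},{"translation": [0.95,-0.08,0],"angular": [0,0,0],"gripper": 0.4},{"translation": [0.95,-0.08,0],"angular": [0,0,0],"gripper": 0.4},{"translation": [0.95,-0.08,0],"angular": [0,0,0],"gripper": 0.4},{"translation": [0.95,-0.08,0],"angular": [0,0,0],"gripper": 0.4},{"translation": [0.95,-0.08,0],"angular": [0,0,0],"gripper": 0.4},{"translation": [0.95,-0.08,0],"angular": [0,0,0],"gripper": 0.4},{"translation": [0.95,-0.08,0],"angular": [0,0,0],"gripper": 0.4}]'

```text
t: 16.1
tool_pos: [0.4294, 0.09, 0.1845]
tool_rot: [2.324, 2.113, 0.002]
contact_force: [1.0, 0.5, -0.1]
opening: 0.0343
grip_force: 0.0
```

Call:
drive_tool --steps '[{"translation": [0.95,-0.08,0],"angular": [0,0,0],"gripper": 0.4},{"translation": [0.95,-0.08,0],"angular": [0,0,0],"gripper": 0.4},{"translation": [0.95,-0.08,0],"angular": [0,0,0],"gripper": 0.4},{"translation": [0,0,0],"angular": [0,0,1],"gripper": 0.4},{"translation": [0,0,0],"angular": [0,0,1],"gripper": 0.4},{"translation": [0,0,0],"angular": [0,0,1],"gripper": 0.4},{"translation": [0,0,0],"angular": [0,0,1],"gripper": 0.4},{"translation": [0,0,0],"angular": [0,0,1],"gripper": 0.4}]'

```text
t: 17.1
tool_pos: [0.4307, 0.2032, 0.1843]
tool_rot: [-2.91, -1.184, -0.001]
contact_force: [-0.2, 0.2, 0.2]
opening: 0.0342
grip_force: 0.0
```

Call:
drive_tool --steps '[{"translation": [0,0,0],"angular": [0,0,1],"gripper": 0.4},{"translation": [0,0,0],"angular": [0,0,1],"gripper": 0.4},{"translation": [0,0,0],"angular": [0,0,1],"gripper": 0.4},{"translation": [0,0,0],"angular": [0,0,1],"gripper": 0.4},{"translation": [0,0,0],"angular": [0,0,0.35],"gripper": 0.4},{"translation": [0,0,0],"angular": [0,0,0],"gripper": 0.4}]'

```text
t: 17.85
tool_pos: [0.4307, 0.2032, 0.1843]
tool_rot: [-3.13, -0.268, -0.001]
contact_force: [0.1, 0.5, 0.4]
opening: 0.034
grip_force: 0.0
```

```bash
cat >> h.py <<'E'
def rolls():
    im=grab('side'); P=world(im); Z=P[...,2]; c=im['color'].astype(int)
    o=[]
    # fins/rack by colour in the side view
    hsv=cv2.cvtColor(im['color'],cv2.COLOR_RGB2HSV)
    m=(hsv[...,1]>90)&(hsv[...,0]<25)&(Z>.004)&(Z<.05)&(P[...,1]>.09)&(P[...,1]<.4)&(P[...,0]<.55)&(P[...,0]>.3)
    r=cv2.minAreaRect((P[m][:,:2]*1000).astype(np.float32)); print('rack side',m.sum(),np.round(r[0],1),np.round(r[1],1),round(r[2],1))
    im=grab('top'); P=world(im); Z=P[...,2]
    m=((Z>.08)&(Z<.106)&(P[...,1]>.09)&(P[...,1]<.4)&(P[...,0]<.53)&(P[...,0]>.3)&(im['color'].min(-1)>110)).astype(np.uint8)
    n,l,s,ce=cv2.connectedComponentsWithStats(m)
    for i in range(1,n):
        if s[i,4]>30:
            q=P[l==i]; r=cv2.minAreaRect((q[:,:2]*1000).astype(np.float32)); print('roll',s[i,4],np.round(r[0],1),np.round(r[1],1),round(r[2],1),q[:,2].max())
E
python3 - <<'E'
from h import *
st(); rolls()
go(.4347,.2062,.079,9.8)
E
```

```text
{'t': 17.85, 'q': [0.2844, -0.2833, 2.0004, 0.0, 1.424, 1.6841], 'tool_pos': [0.4307, 0.2032, 0.1843], 'tool_rot': [-3.13, -0.2683, -0.0008], 'contact_force': [0.1368, 0.5318, 0.3718], 'grip_force': 0.0, 'opening': 0.034}
rack side 702 [431.1 241.5] [125.3 260. ] 1.1
yaw 9.81 turn(units) [-0. -0.  0.] shift now-axes [ 0.11 -0.06  2.63] shift after-turn [ 0.11 -0.06  2.63]
```

```bash
python3 - <<'E'
from h import *
im=grab('side'); P=world(im); Z=P[...,2]
m=((Z>.06)&(Z<.104)&(P[...,1]>.12)&(P[...,1]<.35)&(P[...,0]<.5)&(P[...,0]>.36)&(im['color'].min(-1)>90))
h,e=np.histogram(P[m][:,1],np.arange(.17,.30,.01)); print(h)
cv2.imwrite('pics/s4.png',cv2.resize(im['color'][130:260,190:350,::-1],None,fx=4,fy=4))
u,v=np.nonzero(m)[::-1]; print(len(u),u.min(),u.max(),v.min(),v.max())
E
```

```text
[  0  21 121  67  21   1   6  70  55  22   4   0]
388 234 260 171 192
```

View pics/s4.png

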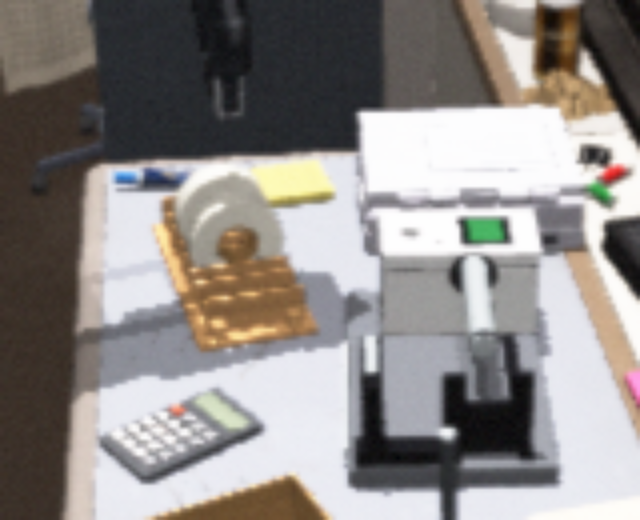

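The rack is unchanged: the front roll is at (235,235) in this crop and its right face is at y≈0.195. I'll descend and grip.

Call:
drive_tool --steps '[{"translation": [0.11,-0.06,0.4],"angular": [0,0,0],"gripper": 0.44},{"translation": [0,0,0.7],"angular": [0,0,0],"gripper": 0.44},{"translation": [0,0,0.7],"angular": [0,0,0],"gripper": 0.44},{"translation": [0,0,0.6],"angular": [0,0,0],"gripper": 0.44},{"translation": [0,0,0.25],"angular": [0,0,0],"gripper": 0.44},{"translation": [0,0,0],"angular": [0,0,0],"gripper": 0.1},{"translation": [0,0,0],"angular": [0,0,0],"gripper": 0.1},{"translation": [0,0,0],"angular": [0,0,0],"gripper": 0.1}]' --force 40

```text
t: 19.0
tool_pos: [0.4353, 0.2066, 0.0791]
tool_rot: [-3.13, -0.268, -0.003]
contact_force: [0.1, -0.2, -1.7]
opening: 0.0228
grip_force: 41.7
```

Call:
drive_tool --steps '[{"translation": [0,0,0],"angular": [0,0,0],"gripper": 0.1},{"translation": [0,0,0],"angular": [0,0,0],"gripper": 0.1}]'

```text
t: 19.25
tool_pos: [0.4347, 0.2064, 0.0784]
tool_rot: [-3.13, -0.268, -0.001]
contact_force: [-0.6, -0.3, -0.8]
opening: 0.0229
grip_force: 41.7
```

```bash
python3 - <<'E'
from h import *
st(); x,y=toW(.001,-.147); go(x,y,.165,-5.4)
E
```

```text
{'t': 19.25, 'q': [0.2884, -0.149, 2.0748, 0.0, 1.2151, 1.6887], 'tool_pos': [0.4347, 0.2064, 0.0784], 'tool_rot': [-3.1301, -0.2675, -0.001], 'contact_force': [-0.5589, -0.2654, -0.7835], 'grip_force': 41.6582, 'opening': 0.0229}
yaw 9.77 turn(units) [-0.  -0.   1.9] shift now-axes [ 3.22  7.3  -2.16] shift after-turn [ 5.01  6.2  -2.16]
```

Call:
drive_tool --steps '[{"translation": [0,0,-0.3],"angular": [0,0,0],"gripper": 0.1},{"translation": [0,0,-0.6],"angular": [0,0,0],"gripper": 0.1},{"translation": [0,0,-0.8],"angular": [0,0,0],"gripper": 0.1},{"translation": [0,0,-0.8],"angular": [0,0,0],"gripper": 0.1},{"translation": [0,0,-0.1],"angular": [0,0,0.9],"gripper": 0.1},{"translation": [0,0,0],"angular": [0,0,1],"gripper": 0.1},{"translation": [0.3,0.4,0],"angular": [0,0,0],"gripper": 0.1},{"translation": [0.55,0.7,0],"angular": [0,0,0],"gripper": 0.1}]'

```text
t: 20.25
tool_pos: [0.4645, 0.1595, 0.1832]
tool_rot: [-3.138, 0.145, -0.002]
contact_force: [0.9, 1.1, -1.4]
opening: 0.0233
grip_force: 41.7
```

Call:
drive_tool --steps '[{"translation": [0.6,0.75,0],"angular": [0,0,0],"gripper": 0.1},{"translation": [0.6,0.75,0],"angular": [0,0,0],"gripper": 0.1},{"translation": [0.6,0.75,0],"angular": [0,0,0],"gripper": 0.1},{"translation": [0.6,0.75,0],"angular": [0,0,0],"gripper": 0.1},{"translation": [0.6,0.7,0],"angular": [0,0,0],"gripper": 0.1},{"translation": [0.6,0.7,0],"angular": [0,0,0],"gripper": 0.1},{"translation": [0.5,0.6,0],"angular": [0,0,0],"gripper": 0.1},{"translation": [0,0,0],"angular": [0,0,0],"gripper": 0.1}]'

```text
t: 21.25
tool_pos: [0.6095, -0.057, 0.1829]
tool_rot: [3.138, -0.153, 0.001]
contact_force: [-0.5, 0.9, -0.8]
opening: 0.0233
grip_force: 41.7
```

```bash
python3 - <<'E'
from h import *
st(); x,y=toW(.001,-.148); go(x,y,.106,-5.4)
im=grab('side'); cv2.imwrite('pics/s5.png',cv2.resize(im['color'][130:260,230:390,::-1],None,fx=4,fy=4))
P=world(im); D=toD(P)*1000; Z=P[...,2]*1000; c=im['color'].min(-1)
m=(c>90)&(Z>95)&(Z<215)&(D[...,1]>-185)&(D[...,1]<-125)&(abs(D[...,0])<60); print(m.sum(),np.c_[D[m],Z[m]].min(0),np.c_[D[m],Z[m]].max(0),np.median(D[m],0))
E
```

```text
{'t': 21.25, 'q': [-0.2147, 0.0558, 1.6915, -0.0001, 1.3934, 1.4533], 'tool_pos': [0.6095, -0.057, 0.1829], 'tool_rot': [3.1376, -0.1526, 0.0013], 'contact_force': [-0.5449, 0.8941, -0.7967], 'grip_force': 41.7444, 'opening': 0.0233}
yaw -5.57 turn(units) [ 0.   -0.01 -0.02] shift now-axes [0.04 0.08 1.92] shift after-turn [0.05 0.08 1.92]
511 [ -41.71530136 -175.18675964   96.62456557] [  42.09288363 -128.13380741  211.77166701] [  -5.0258528  -155.33555592]
```

View pics/s5.png

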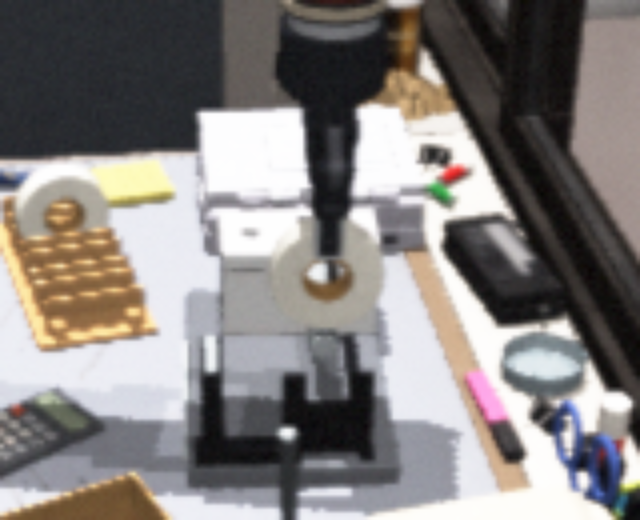

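The side view shows the roll in the grip at (328,270), square above the gap. I'll lower it and thread the tip.

Call:
drive_tool --steps '[{"translation": [0.05,0,0.4],"angular": [0,0,0],"gripper": 0.1},{"translation": [0,0,0.6],"angular": [0,0,0],"gripper": 0.1},{"translation": [0,0,0.6],"angular": [0,0,0],"gripper": 0.1},{"translation": [0,0,0.32],"angular": [0,0,0],"gripper": 0.1},{"translation": [0,0,0],"angular": [0,0,0],"gripper": 0.1},{"translation": [0,0,0],"angular": [0,0,0],"gripper": 0.1}]'

```text
t: 22.05
tool_pos: [0.6112, -0.0554, 0.1063]
tool_rot: [3.138, -0.148, 0.002]
contact_force: [-0.2, 0.2, -1.3]
opening: 0.0232
grip_force: 41.7
```

```bash
cat >> h.py <<'E'
def hole():
    im=grab('side'); P=world(im); D=toD(P)*1000; Z=P[...,2]*1000; c=im['color'].min(-1)
    t=toD(ctrl.get_obs()['tool_pos'])*1000
    m=(c>80)&(Z>35)&(Z<130)&(D[...,1]>t[1]-20)&(D[...,1]<t[1]-6)&(abs(D[...,0])<60)
    q=np.c_[D[m][:,0],Z[m]]; print('tool D',t.round(1),'roll face n',m.sum(),'x',np.percentile(q[:,0],[1,99]).round(1),'z',np.percentile(q[:,1],[1,99]).round(1),'y',np.median(D[m][:,1]).round(1))
    return im
E
python3 - <<'E'
from h import *
st(); hole(); x,y=toW(.001,-.148); go(x,y,.106,-5.4)
E
```

```text
{'t': 22.05, 'q': [-0.2117, 0.1315, 1.7451, 0.0, 1.2634, 1.4536], 'tool_pos': [0.6112, -0.0554, 0.1063], 'tool_rot': [3.1378, -0.1484, 0.0025], 'contact_force': [-0.2422, 0.1867, -1.2784], 'grip_force': 41.6997, 'opening': 0.0232}
tool D [   1. -143.] roll face n 271 x [-38.3  41.7] z [ 60.1 127.6] y -154.0
yaw -5.42 turn(units) [ 0.   -0.02 -0.  ] shift now-axes [0.   0.13 0.02] shift after-turn [0.   0.13 0.02]
```

Call:
drive_tool --steps '[{"translation": [0,-0.25,0],"angular": [0,0,0],"gripper": 0.1},{"translation": [0,-0.25,0],"angular": [0,0,0],"gripper": 0.1},{"translation": [0,-0.25,0],"angular": [0,0,0],"gripper": 0.1},{"translation": [0,-0.25,0],"angular": [0,0,0],"gripper": 0.1},{"translation": [0,0,0],"angular": [0,0,0],"gripper": 0.1}]'

```text
t: 22.72
tool_pos: [0.6144, -0.0147, 0.1053]
tool_rot: [-3.138, 0.147, 0.0]
contact_force: [-0.1, 0.0, -1.1]
opening: 0.0232
grip_force: 41.7
```

```bash
python3 - <<'E'
from h import *
st(); im=hole(); cv2.imwrite('pics/s6.png',cv2.resize(im['color'][160:260,270:370,::-1],None,fx=5,fy=5))
E
```

```text
{'t': 22.725, 'q': [-0.145, 0.1357, 1.7424, 0.0, 1.2636, 1.5192], 'tool_pos': [0.6144, -0.0147, 0.1053], 'tool_rot': [-3.1381, 0.1468, 0.0001], 'contact_force': [-0.0665, 0.0228, -1.1372], 'grip_force': 41.6641, 'opening': 0.0232}
tool D [ 1.000e-01 -1.026e+02] roll face n 372 x [-39.6  39.9] z [ 49.3 126.3] y -112.8
```

View pics/s6.png

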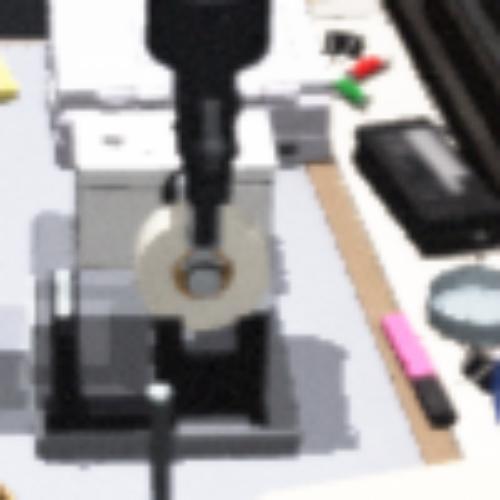

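The spindle end at (207,275) sits inside the hole with no contact, so I'll slide it in.

Call:
drive_tool --steps '[{"translation": [0.02,-0.4,0],"angular": [0,0,0],"gripper": 0.1},{"translation": [0,-0.5,0],"angular": [0,0,0],"gripper": 0.1},{"translation": [0,-0.5,0],"angular": [0,0,0],"gripper": 0.1},{"translation": [0,-0.45,0],"angular": [0,0,0],"gripper": 0.1},{"translation": [0,-0.25,0],"angular": [0,0,0],"gripper": 0.1},{"translation": [0,0,0.1],"angular": [0,0,0],"gripper": 0.1},{"translation": [0,0,0],"angular": [0,0,0],"gripper": 0.1}]'

```text
t: 23.65
tool_pos: [0.6227, 0.0675, 0.1006]
tool_rot: [3.138, -0.149, -0.002]
contact_force: [0.4, -1.1, -1.4]
opening: 0.0231
grip_force: 41.7
```

```bash
python3 - <<'E'
from h import *
st(); hole()
E
```

```text
{'t': 23.65, 'q': [-0.0106, 0.1677, 1.7151, -0.0003, 1.26, 1.6553], 'tool_pos': [0.6227, 0.0675, 0.1006], 'tool_rot': [3.1377, -0.1492, -0.0019], 'contact_force': [0.3632, -1.1341, -1.3559], 'grip_force': 41.6774, 'opening': 0.0231}
tool D [  0.7 -19.6] roll face n 312 x [-36.4  40.8] z [ 46.7 125.8] y -30.5
```

Call:
drive_tool --steps '[{"translation": [0,-0.14,-0.02],"angular": [0,0,0],"gripper": 0.1},{"translation": [0,0,0],"angular": [0,0,0],"gripper": 0.1},{"translation": [0,0,0],"angular": [0,0,0],"gripper": 0.35},{"translation": [0,0,0],"angular": [0,0,0],"gripper": 0.42},{"translation": [0,0,0],"angular": [0,0,0],"gripper": 0.42},{"translation": [0,0,-0.4],"angular": [0,0,0],"gripper": 0.42},{"translation": [0,0,-0.8],"angular": [0,0,0],"gripper": 0.42},{"translation": [0,0,-0.8],"angular": [0,0,0],"gripper": 0.42}]'

```text
t: 24.7
tool_pos: [0.6238, 0.0734, 0.1842]
tool_rot: [-3.138, 0.149, -0.001]
contact_force: [1.0, 0.2, 0.8]
opening: 0.0359
grip_force: 0.0
```

```bash
python3 - <<'E'
from h import *
st(); rolls()
go(.426,.2594,.18,9.8)
P=world(grab('side'))
D=toD(P)*1000; Z=P[...,2]*1000
m=(Z>60)&(Z<125)&(D[...,1]>-60)&(D[...,1]<0)&(abs(D[...,0])<45); print('roll1 face',np.median(D[m],0),Z[m].max())
E
```

```text
{'t': 24.7, 'q': [-0.0012, 0.0916, 1.6516, 0.0, 1.3975, 1.6644], 'tool_pos': [0.6238, 0.0734, 0.1842], 'tool_rot': [-3.138, 0.1489, -0.0014], 'contact_force': [0.9549, 0.1742, 0.7704], 'grip_force': 0.0, 'opening': 0.0359}
rack side 826 [427.1 229.5] [ 99.  225.2] 10.5
roll 198 [424.7 259.5] [71.2 24.7] 10.0 0.10182826452441028
yaw -5.43 turn(units) [ 0.   -0.07 -1.9 ] shift now-axes [-5.44 -4.15  0.17] shift after-turn [-4.15 -5.43  0.22]
roll1 face [ -1.24196775 -23.78633944] 124.97225980557575
```

Call:
drive_tool --steps '[{"translation": [-0.6,-0.5,0],"angular": [0,0,0],"gripper": 0.44},{"translation": [-0.75,-0.6,0],"angular": [0,0,0],"gripper": 0.44},{"translation": [-0.8,-0.6,0],"angular": [0,0,0],"gripper": 0.44},{"translation": [-0.8,-0.6,0],"angular": [0,0,0],"gripper": 0.44},{"translation": [-0.8,-0.6,0],"angular": [0,0,0],"gripper": 0.44},{"translation": [-0.8,-0.6,0],"angular": [0,0,0],"gripper": 0.44},{"translation": [-0.8,-0.6,0],"angular": [0,0,-0.95],"gripper": 0.44},{"translation": [0,0,0],"angular": [0,0,-0.95],"gripper": 0.44}]'

```text
t: 25.85
tool_pos: [0.4236, 0.2581, 0.1807]
tool_rot: [3.129, 0.28, -0.004]
contact_force: [-1.0, -0.2, 0.0]
opening: 0.0373
grip_force: 0.0
```

Call:
drive_tool --steps '[{"translation": [0,0,0],"angular": [0,0,0],"gripper": 0.44}]'

```text
t: 25.98
tool_pos: [0.4253, 0.257, 0.1811]
tool_rot: [3.13, 0.266, -0.002]
contact_force: [-0.2, 0.1, -0.6]
opening: 0.0374
grip_force: 0.0
```

```bash
python3 - <<'E'
from h import *
st(); go(.4255,.2595,.079,9.8)
E
```

```text
{'t': 25.975, 'q': [0.3937, -0.2238, 1.9571, -0.0001, 1.4098, 1.7948], 'tool_pos': [0.4253, 0.257, 0.1811], 'tool_rot': [3.1297, 0.2663, -0.0023], 'contact_force': [-0.2402, 0.1013, -0.5806], 'grip_force': 0.0, 'opening': 0.0374}
yaw 9.73 turn(units) [ 0.    0.01 -0.01] shift now-axes [ 0.02 -0.06  2.55] shift after-turn [ 0.02 -0.06  2.55]
```

Call:
drive_tool --steps '[{"translation": [0.02,-0.06,0.4],"angular": [0,0,0],"gripper": 0.44},{"translation": [0,0,0.7],"angular": [0,0,0],"gripper": 0.44},{"translation": [0,0,0.7],"angular": [0,0,0],"gripper": 0.44},{"translation": [0,0,0.6],"angular": [0,0,0],"gripper": 0.44},{"translation": [0,0,0.17],"angular": [0,0,0],"gripper": 0.44},{"translation": [0,0,0],"angular": [0,0,0],"gripper": 0.1},{"translation": [0,0,0],"angular": [0,0,0],"gripper": 0.1},{"translation": [0,0,0],"angular": [0,0,0],"gripper": 0.1}]' --force 40

```text
t: 26.98
tool_pos: [0.4271, 0.2597, 0.0802]
tool_rot: [-3.13, -0.267, -0.003]
contact_force: [0.2, 0.2, -0.5]
opening: 0.0234
grip_force: 41.5
```

Call:
drive_tool --steps '[{"translation": [0,0,0],"angular": [0,0,0],"gripper": 0.1},{"translation": [0,0,0],"angular": [0,0,0],"gripper": 0.1},{"translation": [0,0,-0.3],"angular": [0,0,0],"gripper": 0.1},{"translation": [0,0,-0.6],"angular": [0,0,0],"gripper": 0.1},{"translation": [0,0,-0.8],"angular": [0,0,0],"gripper": 0.1},{"translation": [0,0,-0.9],"angular": [0,0,0],"gripper": 0.1},{"translation": [0,0,-0.2],"angular": [0,0,0.9],"gripper": 0.1},{"translation": [0,0,0],"angular": [0,0,1],"gripper": 0.1}]'

```text
t: 27.98
tool_pos: [0.4274, 0.2599, 0.194]
tool_rot: [-3.136, 0.156, -0.006]
contact_force: [0.5, 0.1, -1.5]
opening: 0.0232
grip_force: 41.5
```

```bash
python3 - <<'E'
from h import *
st(); x,y=toW(.001,-.146); go(x,y,.19,-5.4)
E
```

```text
{'t': 27.975, 'q': [0.3974, -0.2297, 1.9402, 0.0, 1.4271, 2.0675], 'tool_pos': [0.4274, 0.2599, 0.194], 'tool_rot': [-3.136, 0.1558, -0.0057], 'contact_force': [0.4649, 0.0935, -1.4806], 'grip_force': 41.5098, 'opening': 0.0232}
yaw -5.69 turn(units) [-0.01 -0.03 -0.04] shift now-axes [5.36 7.47 0.1 ] shift after-turn [5.32 7.49 0.1 ]
```

Call:
drive_tool --steps '[{"translation": [0.3,0.5,0],"angular": [0,0,-0.04],"gripper": 0.1},{"translation": [0.5,0.8,0],"angular": [0,0,0],"gripper": 0.1},{"translation": [0.5,0.8,0],"angular": [0,0,0],"gripper": 0.1},{"translation": [0.5,0.8,0],"angular": [0,0,0],"gripper": 0.1},{"translation": [0.5,0.8,0],"angular": [0,0,0],"gripper": 0.1},{"translation": [0.5,0.8,0],"angular": [0,0,0],"gripper": 0.1},{"translation": [0.6,0.8,0],"angular": [0,0,0],"gripper": 0.1},{"translation": [0.6,0.8,0],"angular": [0,0,0],"gripper": 0.1}]'

```text
t: 28.98
tool_pos: [0.5648, 0.0009, 0.1924]
tool_rot: [-3.138, 0.14, -0.002]
contact_force: [0.3, 0.7, -1.3]
opening: 0.0233
grip_force: 41.6
```

Call:
drive_tool --steps '[{"translation": [0.7,0.7,0],"angular": [0,0,0],"gripper": 0.1},{"translation": [0.6,0.7,0],"angular": [0,0,0],"gripper": 0.1},{"translation": [0,0,0],"angular": [0,0,0],"gripper": 0.1}]'

```text
t: 29.35
tool_pos: [0.6119, -0.0603, 0.1921]
tool_rot: [3.138, -0.144, 0.001]
contact_force: [-0.7, 0.2, -1.1]
opening: 0.0232
grip_force: 41.5
```

```bash
python3 - <<'E'
from h import *
st(); hole(); x,y=toW(.001,-.146); go(x,y,.1065,-5.4)
E
```

```text
{'t': 29.35, 'q': [-0.219, 0.0548, 1.6768, -0.0002, 1.409, 1.4437], 'tool_pos': [0.6119, -0.0603, 0.1921], 'tool_rot': [3.1379, -0.1443, 0.0014], 'contact_force': [-0.6575, 0.1765, -1.1023], 'grip_force': 41.479, 'opening': 0.0232}Traceback (most recent call last):
  File "<stdin>", line 2, in <module>
  File "h.py", line 45, in hole
    q=np.c_[D[m][:,0],Z[m]]; print('tool D',t.round(1),'roll face n',m.sum(),'x',np.percentile(q[:,0],[1,99]).round(1),'z',np.percentile(q[:,1],[1,99]).round(1),'y',np.median(D[m][:,1]).round(1))
                                                                                 ~~~~~~~~~~~~~^^^^^^^^^^^^^^^
    return _quantile_unchecked(
        a, q, axis, out, overwrite_input, method, keepdims, weights)
    return _ureduce(a,
                    func=_quantile_ureduce_func,
    ...<5 lines>...
                    overwrite_input=overwrite_input,
                    method=method)
    r = func(a, **kwargs)
    result = _quantile(arr,
                       quantiles=q,
    ...<2 lines>...
                       out=out,
                       weights=wgt)
    slices_having_nans = np.isnan(arr[-1, ...])
                                  ~~~^^^^^^^^^
IndexError: index -1 is out of bounds for axis 0 with size 0
```

Call:
drive_tool --steps '[{"translation": [-0.03,-0.03,0.4],"angular": [0,0,0],"gripper": 0.1},{"translation": [0,0,0.6],"angular": [0,0,0],"gripper": 0.1},{"translation": [0,0,0.6],"angular": [0,0,0],"gripper": 0.1},{"translation": [0,0,0.5],"angular": [0,0,0],"gripper": 0.1},{"translation": [0,0,0],"angular": [0,0,0],"gripper": 0.1},{"translation": [0,0,0],"angular": [0,0,0],"gripper": 0.1}]'

```text
t: 30.15
tool_pos: [0.6101, -0.0568, 0.108]
tool_rot: [3.138, -0.14, 0.002]
contact_force: [-0.1, -0.3, -0.8]
opening: 0.0228
grip_force: 41.5
```

```bash
python3 - <<'E'
from h import *
st(); x,y=toW(.001,-.146); go(x,y,.1075,-5.4); hole()
E
```

```text
{'t': 30.15, 'q': [-0.2143, 0.1279, 1.746, 0.0001, 1.2666, 1.4454], 'tool_pos': [0.6101, -0.0568, 0.108], 'tool_rot': [3.1383, -0.1395, 0.0018], 'contact_force': [-0.1497, -0.2969, -0.7572], 'grip_force': 41.4792, 'opening': 0.0228}
yaw -5.09 turn(units) [ 0.   -0.01  0.04] shift now-axes [0.03 0.04 0.01] shift after-turn [0.03 0.04 0.01]
tool D [   0.2 -144.5] roll face n 273 x [-41.3  39.2] z [ 59.9 128.5] y -155.2
```

Call:
drive_tool --steps '[{"translation": [0.03,-0.15,0.02],"angular": [0,0,0.04],"gripper": 0.1},{"translation": [0,-0.25,0],"angular": [0,0,0],"gripper": 0.1},{"translation": [0,-0.4,0],"angular": [0,0,0],"gripper": 0.1},{"translation": [0,-0.5,0],"angular": [0,0,0],"gripper": 0.1},{"translation": [0,-0.5,0],"angular": [0,0,0],"gripper": 0.1},{"translation": [0,-0.25,0],"angular": [0,0,0],"gripper": 0.1},{"translation": [0,0,0],"angular": [0,0,0],"gripper": 0.1}]'

```text
t: 31.08
tool_pos: [0.6187, 0.0255, 0.1065]
tool_rot: [3.138, -0.146, -0.0]
contact_force: [-0.0, 0.0, -1.2]
opening: 0.0234
grip_force: 41.4
```

```bash
python3 - <<'E'
from h import *
st(); hole()
E
```

```text
{'t': 31.075, 'q': [-0.0788, 0.1448, 1.7302, -0.0002, 1.2667, 1.5853], 'tool_pos': [0.6187, 0.0255, 0.1065], 'tool_rot': [3.138, -0.1463, -0.0002], 'contact_force': [-0.0198, 0.0167, -1.1815], 'grip_force': 41.4498, 'opening': 0.0234}
tool D [  0.6 -62.3] roll face n 327 x [-40.2  40.2] z [ 50.2 126.1] y -72.8
```

Call:
drive_tool --steps '[{"translation": [0,0,0.12],"angular": [0,0,0],"gripper": 0.1},{"translation": [0,0,0],"angular": [0,0,0],"gripper": 0.1},{"translation": [0,0,0],"angular": [0,0,0],"gripper": 0.3},{"translation": [0,0,0],"angular": [0,0,0],"gripper": 0.37},{"translation": [0,0,0],"angular": [0,0,0],"gripper": 0.37},{"translation": [0,0,-0.4],"angular": [0,0,0],"gripper": 0.37},{"translation": [0,0,-0.8],"angular": [0,0,0],"gripper": 0.37},{"translation": [0,0,-0.8],"angular": [0,0,0],"gripper": 0.4}]'

```text
t: 32.12
tool_pos: [0.6188, 0.0246, 0.1838]
tool_rot: [3.138, -0.149, 0.001]
contact_force: [0.5, -1.0, 0.6]
opening: 0.0338
grip_force: 0.0
```

Call:
drive_tool --steps '[{"translation": [-0.6,0.8,0],"angular": [0,0,0],"gripper": 0.4},{"translation": [-0.7,0.9,0],"angular": [0,0,0],"gripper": 0.4},{"translation": [-0.7,0.9,0],"angular": [0,0,0],"gripper": 0.4},{"translation": [-0.1,0.3,0],"angular": [0,0,-1],"gripper": 0.4},{"translation": [0,0,0],"angular": [0,0,-1],"gripper": 0.4},{"translation": [0,0,0],"angular": [0,0,-1],"gripper": 0.4},{"translation": [0,0,0],"angular": [0,0,-1],"gripper": 0.4},{"translation": [0,0,0],"angular": [0,0,-1],"gripper": 0.4}]'

```text
t: 33.12
tool_pos: [0.5244, -0.0831, 0.1832]
tool_rot: [2.997, 0.94, 0.002]
contact_force: [-0.4, -1.1, -0.3]
opening: 0.0345
grip_force: 0.0
```

Call:
drive_tool --steps '[{"translation": [0,0,0],"angular": [0,0,-1],"gripper": 0.4},{"translation": [0,0,0],"angular": [0,0,-1],"gripper": 0.4},{"translation": [0,0,0],"angular": [0,0,-1],"gripper": 0.4},{"translation": [0,0,0],"angular": [0,0,-1],"gripper": 0.4},{"translation": [0,0,0],"angular": [0,0,-1],"gripper": 0.4},{"translation": [0,0,0],"angular": [0,0,-1],"gripper": 0.4},{"translation": [0,0,0],"angular": [0,0,-0.25],"gripper": 0.4},{"translation": [0,0,0],"angular": [0,0,0],"gripper": 0.4}]'

```text
t: 34.12
tool_pos: [0.5242, -0.0831, 0.1824]
tool_rot: [2.325, 2.111, 0.001]
contact_force: [-0.2, -0.1, 0.2]
opening: 0.0344
grip_force: 0.0
```

```bash
python3 - <<'E'
from h import *
st(); x,y=toW(-.084,-.181); go(x,y,.057,84.6)
im=grab('side'); cv2.imwrite('pics/s7.png',cv2.resize(im['color'][150:270,240:380,::-1],None,fx=4,fy=4))
P=world(im); D=toD(P)*1000; Z=P[...,2]*1000
m=(Z>40)&(Z<125)&(D[...,1]>-90)&(D[...,1]<0)&(abs(D[...,0])<45)&(im['color'].min(-1)>90); print('roll2 face',np.median(D[m],0),Z[m].max(),np.percentile(D[m][:,0],[1,99]))
E
```

```text
{'t': 34.125, 'q': [-0.2974, -0.1396, 1.8818, -0.0, 1.3984, -0.2011], 'tool_pos': [0.5242, -0.0831, 0.1824], 'tool_rot': [2.3251, 2.1114, 0.0008], 'contact_force': [-0.199, -0.1264, 0.2145], 'grip_force': 0.0, 'opening': 0.0344}
yaw 84.48 turn(units) [ 0.01  0.   -0.01] shift now-axes [-0.06 -0.02  3.14] shift after-turn [-0.06 -0.02  3.14]
roll2 face [ -4.12942171 -70.83692762] 124.93306388102764 [-41.61645843  40.9661541 ]
```

View pics/s7.png

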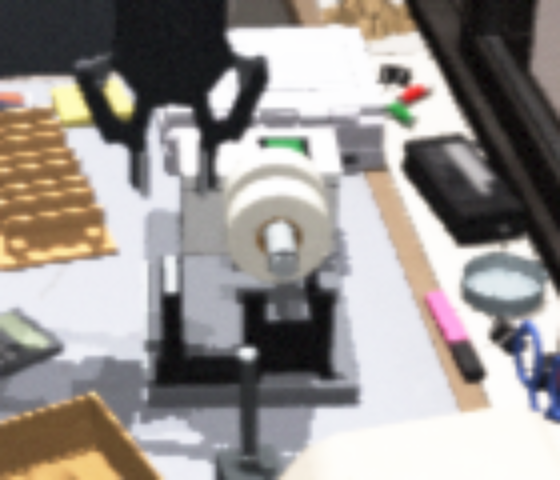

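Both rolls hang on the spindle at (280,215) and the rack is empty. I'll grip the tab and push the guide in.

Call:
drive_tool --steps '[{"translation": [-0.06,-0.02,0.7],"angular": [0,0,0],"gripper": 0.45},{"translation": [0,0,0.8],"angular": [0,0,0],"gripper": 0.45},{"translation": [0,0,0.8],"angular": [0,0,0],"gripper": 0.45},{"translation": [0,0,0.7],"angular": [0,0,0],"gripper": 0.45},{"translation": [0,0,0.1],"angular": [0,0,0],"gripper": 0.3},{"translation": [0,0,0],"angular": [0,0,0],"gripper": 0.05},{"translation": [0,0,0],"angular": [0,0,0],"gripper": 0.05},{"translation": [0,0,0],"angular": [0,0,0],"gripper": 0.05}]' --force 40

```text
t: 35.17
tool_pos: [0.5232, -0.0853, 0.058]
tool_rot: [2.324, 2.113, 0.001]
contact_force: [2.0, -0.3, -7.1]
opening: 0.0117
grip_force: 41.6
```

Call:
drive_tool --steps '[{"translation": [0,0,0],"angular": [0,0,0],"gripper": 0.05},{"translation": [0.3,0,0],"angular": [0,0,0],"gripper": 0.05},{"translation": [0.4,0,0],"angular": [0,0,0],"gripper": 0.05},{"translation": [0.4,0,0],"angular": [0,0,0],"gripper": 0.05},{"translation": [0.4,0,0],"angular": [0,0,0],"gripper": 0.05},{"translation": [0.4,0,0],"angular": [0,0,0],"gripper": 0.05},{"translation": [0.3,0,0],"angular": [0,0,0],"gripper": 0.05},{"translation": [0,0,0],"angular": [0,0,0],"gripper": 0.05}]'

```text
t: 36.17
tool_pos: [0.5314, 0.0042, 0.058]
tool_rot: [-2.322, -2.114, -0.002]
contact_force: [-2.2, 3.1, 1.1]
opening: 0.0111
grip_force: 42.7
```

Call:
drive_tool --steps '[{"translation": [0.2,0,0],"angular": [0,0,0],"gripper": 0.05},{"translation": [0.2,0,0],"angular": [0,0,0],"gripper": 0.05},{"translation": [0.2,0,0],"angular": [0,0,0],"gripper": 0.05},{"translation": [0.1,0,0],"angular": [0,0,0],"gripper": 0.05},{"translation": [0,0,0],"angular": [0,0,0],"gripper": 0.05}]'

```text
t: 36.8
tool_pos: [0.5337, 0.0304, 0.0579]
tool_rot: [-2.324, -2.113, 0.001]
contact_force: [-4.9, -0.8, 3.1]
opening: 0.0115
grip_force: 43.1
```

```bash
python3 - <<'E'
from h import *
st(); print(toD(ctrl.get_obs()['tool_pos']))
E
```

```text
{'t': 36.8, 'q': [-0.0825, 0.0141, 1.9592, 0.0004, 1.1693, 0.0122], 'tool_pos': [0.5337, 0.0304, 0.0579], 'tool_rot': [-2.3236, -2.113, 0.0006], 'contact_force': [-4.926, -0.7998, 3.1121], 'grip_force': 43.0677, 'opening': 0.0115}
[-0.08445218 -0.06470914]
```

Call:
drive_tool --steps '[{"translation": [0.05,0,0],"angular": [0,0,0],"gripper": 0.05},{"translation": [0.05,0,0],"angular": [0,0,0],"gripper": 0.05},{"translation": [0.05,0,0],"angular": [0,0,0],"gripper": 0.05},{"translation": [0,0,0],"angular": [0,0,0],"gripper": 0.05}]'

```text
t: 37.3
tool_pos: [0.5343, 0.0359, 0.0579]
tool_rot: [-2.324, -2.113, 0.002]
contact_force: [-6.0, -2.6, 4.1]
opening: 0.0114
grip_force: 43.2
```

```bash
python3 - <<'E'
from h import *
st(); print(toD(ctrl.get_obs()['tool_pos']))
E
```

```text
{'t': 37.3, 'q': [-0.0718, 0.0161, 1.957, -0.0004, 1.1694, 0.0235], 'tool_pos': [0.5343, 0.0359, 0.0579], 'tool_rot': [-2.3241, -2.1131, 0.0016], 'contact_force': [-5.9632, -2.5668, 4.1147], 'grip_force': 43.1976, 'opening': 0.0114}
[-0.0844456  -0.05924673]
```

Call:
drive_tool --steps '[{"translation": [0.04,0,0],"angular": [0,0,0],"gripper": 0.05},{"translation": [0.04,0,0],"angular": [0,0,0],"gripper": 0.05},{"translation": [0,0,0],"angular": [0,0,0],"gripper": 0.05}]'

```text
t: 37.67
tool_pos: [0.5343, 0.0362, 0.058]
tool_rot: [2.322, 2.112, -0.009]
contact_force: [-8.0, -13.4, 4.6]
opening: 0.0119
grip_force: 43.3
```

```bash
python3 - <<'E'
from h import *
st(); print(toD(ctrl.get_obs()['tool_pos']))
E
```

```text
{'t': 37.675, 'q': [-0.068, 0.0172, 1.9559, -0.0067, 1.1702, 0.0294], 'tool_pos': [0.5343, 0.0362, 0.058], 'tool_rot': [2.322, 2.1117, -0.0089], 'contact_force': [-7.9927, -13.3784, 4.5654], 'grip_force': 43.2778, 'opening': 0.0119}
[-0.08445217 -0.05886842]
```

The force rose to 13 N with the guide face at about 48 mm, so the rolls are snug. I'll release and go to the pen.

Call:
drive_tool --steps '[{"translation": [0,0,0],"angular": [0,0,0],"gripper": 0.35},{"translation": [0,0,0],"angular": [0,0,0],"gripper": 0.4},{"translation": [0,0,-0.5],"angular": [0,0,0],"gripper": 0.4},{"translation": [0,0,-0.9],"angular": [0,0,0],"gripper": 0.4},{"translation": [0,0,-0.9],"angular": [0,0,0],"gripper": 0.4},{"translation": [0,0,-0.9],"angular": [0,0,0],"gripper": 0.4},{"translation": [0,0,-0.4],"angular": [0,0,0],"gripper": 0.4},{"translation": [0,0,0],"angular": [0,0,0],"gripper": 0.4}]'

```text
t: 38.67
tool_pos: [0.5357, 0.0395, 0.2028]
tool_rot: [2.323, 2.113, 0.003]
contact_force: [-1.0, 0.6, 0.1]
opening: 0.034
grip_force: 0.0
```

```bash
cat >> h.py <<'E'
def pen():
    for n in('top','side'):
        im=grab(n); P=world(im); Z=P[...,2]
        R=(P[...,0]>.46)&(P[...,0]<.66)&(P[...,1]<-.13)&(P[...,1]>-.31)
        m=R&(Z>.14)&(Z<.156); print(n,'pen',m.sum(),np.nanmean(P[m],0).round(4) if m.any() else '')
        m=R&(Z>.047)&(Z<.058)&(P[...,1]>-.29)
        if m.any(): r=cv2.minAreaRect((P[m][:,:2]*1000).astype(np.float32)); print('  block top',m.sum(),np.round(r[0],1),np.round(r[1],1),round(r[2],1))
E
python3 - <<'E'
from h import *
st(); pen(); go(.559,-.2317,.205,84.6)
P=world(grab('top')); D=toD(P)*1000; Z=P[...,2]*1000
m=(Z>105)&(Z<126)&(abs(D[...,0])<45)&(D[...,1]>-100)&(D[...,1]<10); print('rolls y',np.percentile(D[m][:,1],[1,99]))
m=(Z>85)&(Z<99)&(abs(D[...,0])>18)&(abs(D[...,0])<36)&(D[...,1]>-90)&(D[...,1]<-40);print('guide',m.sum(),D[m].min(0),D[m].max(0))
E
```

```text
{'t': 38.675, 'q': [-0.0651, -0.1411, 1.8486, 0.0003, 1.4314, 0.0295], 'tool_pos': [0.5357, 0.0395, 0.2028], 'tool_rot': [2.3227, 2.1127, 0.0034], 'contact_force': [-1.0165, 0.6008, 0.0653], 'grip_force': 0.0, 'opening': 0.034}
top pen 14 [ 0.5558 -0.2351  0.1491]
  block top 199 [ 533.4 -244.3] [106.6 243.3] 56.8
side pen 23 [ 0.5557 -0.238   0.1478]
  block top 217 [ 520.4 -197.3] [118.2 134.1] 0.6
yaw 84.57 turn(units) [-0.02 -0.   -0.  ] shift now-axes [-6.69  1.26 -0.13] shift after-turn [-6.69  1.26 -0.13]
rolls y [-47.89956647  -1.16620895]
guide 13 [ 19.68910815 -55.13564887] [ 32.74873335 -48.83639322]
```

```bash
python3 - <<'E'
from h import *
im=grab('top'); P=world(im); Z=P[...,2]
R=(abs(P[...,0]-.557)<.06)&(abs(P[...,1]+.233)<.06)
for a,b in((.045,.06),(.06,.08),(.08,.1),(.1,.13),(.135,.155)):
    m=R&(Z>a)&(Z<b)
    if m.any():
        r=cv2.minAreaRect((P[m][:,:2]*1000).astype(np.float32)); print(a,m.sum(),np.round(r[0],1),np.round(r[1],1),round(r[2],1),P[m][:,:2].mean(0).round(4))
print(np.round(P[214:230,350:366,2]*1000)[::2,::1].tolist()) if 0 else None
im=grab('side'); cv2.imwrite('pics/s8.png',cv2.resize(im['color'][200:300,260:360,::-1],None,fx=5,fy=5))
E
```

```text
0.045 159 [ 538.9 -233.7] [81.5 41.6] 6.4 [ 0.5556 -0.2301]
0.06 4 [ 555.9 -229.6] [6.7 1.8] 20.6 [ 0.5555 -0.2299]
0.08 7 [ 556.  -230.6] [10.5  2.7] 27.9 [ 0.5566 -0.2304]
0.1 8 [ 555.5 -230.1] [7.3 3. ] 18.1 [ 0.5554 -0.2305]
0.135 17 [ 555.5 -235. ] [9.2 9. ] 88.7 [ 0.5556 -0.2346]
```

View pics/s8.png

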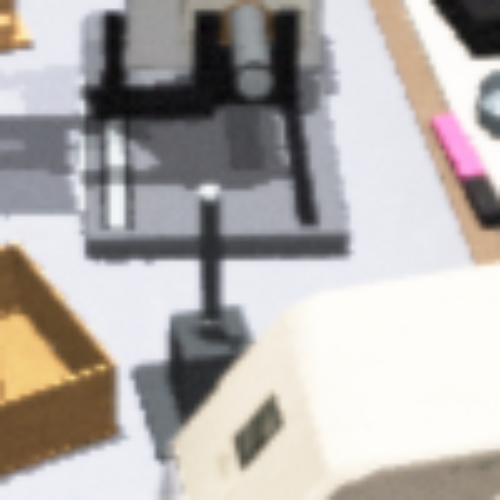

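The pen stands upright at (207,250) in this crop. The stand has shifted a few millimetres, so I'll use the new position.

Call:
drive_tool --steps '[{"translation": [-0.7,0.1,-0.3],"angular": [0,0,0],"gripper": 0.4},{"translation": [-0.9,0.15,0],"angular": [0,0,0],"gripper": 0.4},{"translation": [-0.9,0.15,0],"angular": [0,0,0],"gripper": 0.4},{"translation": [-0.9,0.15,0],"angular": [0,0,0],"gripper": 0.4},{"translation": [-0.9,0.15,0],"angular": [0,0,0],"gripper": 0.4},{"translation": [-0.9,0.15,0],"angular": [0,0,0],"gripper": 0.4},{"translation": [-0.9,0.15,0],"angular": [0,0,0],"gripper": 0.4},{"translation": [-0.7,0.15,0],"angular": [0,0,0],"gripper": 0.4}]'

```text
t: 39.92
tool_pos: [0.5544, -0.237, 0.2122]
tool_rot: [-2.324, -2.111, 0.001]
contact_force: [0.1, 0.4, 0.7]
opening: 0.0339
grip_force: 0.0
```

Call:
drive_tool --steps '[{"translation": [0,0,0],"angular": [0,0,0],"gripper": 0.4}]'

```text
t: 40.05
tool_pos: [0.5544, -0.2372, 0.2122]
tool_rot: [-2.325, -2.109, 0.001]
contact_force: [-0.8, 0.4, -0.4]
opening: 0.0342
grip_force: 0.0
```

```bash
python3 - <<'E'
from h import *
st(); go(.5556,-.235,.112,84.6)
im=grab('side'); P=world(im); Z=P[...,2]
m=(Z>.075)&(Z<.152)&(abs(P[...,0]-.556)<.05)&(abs(P[...,1]+.235)<.05); m[:,:280]=0;m[:,330:]=0
q=P[m]; print(m.sum(),q.mean(0).round(4),q[:,2].max(), q.min(0),q.max(0))
E
```

```text
{'t': 40.05, 'q': [-0.5276, 0.0147, 1.6839, -0.0, 1.4452, -0.4302], 'tool_pos': [0.5544, -0.2372, 0.2122], 'tool_rot': [-2.3254, -2.1092, 0.0011], 'contact_force': [-0.8231, 0.3597, -0.3911], 'grip_force': 0.0, 'opening': 0.0342}
yaw 84.42 turn(units) [-0.01 -0.01 -0.02] shift now-axes [0.05 0.03 2.51] shift after-turn [0.06 0.03 2.51]
93 [ 0.5562 -0.2381  0.1152] 0.15169287990602529 [ 0.55156602 -0.24300737  0.07537383] [ 0.56086493 -0.23147764  0.15169288]
```

Call:
drive_tool --steps '[{"translation": [0.06,0.03,0.6],"angular": [0,0,0],"gripper": 0.4},{"translation": [0,0,0.8],"angular": [0,0,0],"gripper": 0.4},{"translation": [0,0,0.8],"angular": [0,0,0],"gripper": 0.4},{"translation": [0,0,0.3],"angular": [0,0,0],"gripper": 0.4},{"translation": [0,0,0],"angular": [0,0,0],"gripper": 0.25},{"translation": [0,0,0],"angular": [0,0,0],"gripper": 0.15},{"translation": [0,0,0],"angular": [0,0,0],"gripper": 0.05},{"translation": [0,0,0],"angular": [0,0,0],"gripper": 0.05}]' --force 60

```text
t: 41.1
tool_pos: [0.5574, -0.2339, 0.1155]
tool_rot: [2.322, 2.112, 0.002]
contact_force: [1.6, 0.6, 3.6]
opening: 0.0097
grip_force: 58.5
```

Call:
drive_tool --steps '[{"translation": [0,0,0],"angular": [0,0,0],"gripper": 0.05},{"translation": [0,0,0],"angular": [0,0,0],"gripper": 0.05}]'

```text
t: 41.35
tool_pos: [0.5574, -0.234, 0.1153]
tool_rot: [2.322, 2.112, 0.002]
contact_force: [0.3, 0.8, 6.7]
opening: 0.0096
grip_force: 58.9
```

```bash
python3 - <<'E'
from h import *
st()
E
```

```text
{'t': 41.35, 'q': [-0.5207, 0.1003, 1.7629, 0.0004, 1.2753, -0.4259], 'tool_pos': [0.5574, -0.234, 0.1153], 'tool_rot': [2.3222, 2.1117, 0.0021], 'contact_force': [0.2584, 0.8326, 6.7258], 'grip_force': 58.8727, 'opening': 0.0096}
```

Call:
drive_tool --steps '[{"translation": [0,0,-0.3],"angular": [0,0,0],"gripper": 0.05},{"translation": [0,0,-0.4],"angular": [0,0,0],"gripper": 0.05},{"translation": [0,0,-0.5],"angular": [0,0,0],"gripper": 0.05},{"translation": [0,0,-0.7],"angular": [0,0,0],"gripper": 0.05},{"translation": [0,0,-0.8],"angular": [0,0,0],"gripper": 0.05},{"translation": [0,0,-0.7],"angular": [0,0,0],"gripper": 0.05},{"translation": [0,0,0],"angular": [0,0,0],"gripper": 0.05}]'

```text
t: 42.22
tool_pos: [0.5576, -0.2344, 0.2541]
tool_rot: [2.32, 2.109, 0.003]
contact_force: [-0.1, 0.4, -0.1]
opening: 0.0096
grip_force: 58.6
```

```bash
cat >> h.py <<'E'
def penfit():
    t=ctrl.get_obs()['tool_pos']; im=grab('side'); P=world(im); Z=P[...,2]
    m=(Z<t[2]-.006)&(Z>t[2]-.115)&(np.hypot(P[...,0]-t[0],P[...,1]-t[1])<.03)
    q=P[m]; 
    for a in(.02,.04,.06,.08,.1):
        k=abs(q[:,2]-(t[2]-a))<.01
        if k.sum()>2: print('  below',a,k.sum(),(q[k].mean(0)-t)[:2].round(4))
    print('lowest',(q[:,2].min()-t[2]).round(4) if len(q) else None)
    return im
E
python3 - <<'E'
from h import *
st(); im=penfit(); cv2.imwrite('pics/s9.png',cv2.resize(im['color'][150:310,240:380,::-1],None,fx=3.5,fy=3.5)); go(.5782,.1273,.245,84.6)
E
```

```text
{'t': 42.225, 'q': [-0.5208, -0.0116, 1.6401, -0.0003, 1.5064, -0.4259], 'tool_pos': [0.5576, -0.2344, 0.2541], 'tool_rot': [2.3195, 2.1094, 0.0027], 'contact_force': [-0.1269, 0.3733, -0.1388], 'grip_force': 58.5769, 'opening': 0.0096}
  below 0.02 33 [ 0.0003 -0.0044]
  below 0.04 33 [ 0.0011 -0.0029]
  below 0.06 28 [ 0.0003 -0.003 ]
  below 0.08 22 [ 0.001  -0.0026]
  below 0.1 9 [ 0.0007 -0.001 ]
lowest -0.0976
yaw 84.57 turn(units) [ 0.02  0.01 -0.  ] shift now-axes [ 9.04 -0.32  0.15] shift after-turn [ 9.04 -0.31  0.16]
```

View pics/s9.png

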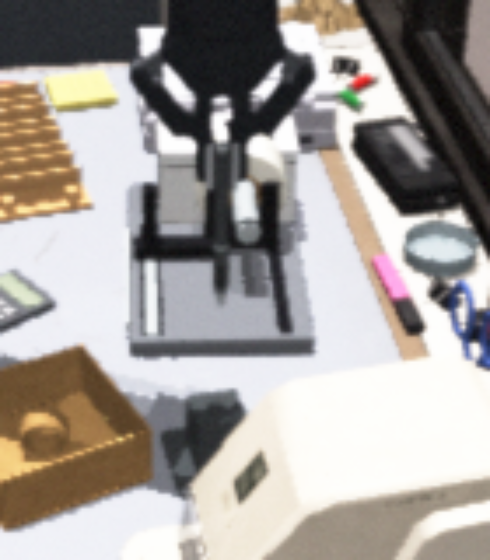

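The pen is held vertical with its tip at (220,292), and the stand is at (205,430). I'll go to the reset mouth.

Call:
drive_tool --steps '[{"translation": [0.7,0,0],"angular": [0,0,0],"gripper": 0.05},{"translation": [0.9,0,0],"angular": [0,0,0],"gripper": 0.05},{"translation": [0.9,0,0],"angular": [0,0,0],"gripper": 0.05},{"translation": [0.9,-0.1,0],"angular": [0,0,0],"gripper": 0.05},{"translation": [0.9,-0.1,0],"angular": [0,0,0],"gripper": 0.05},{"translation": [0.9,-0.1,0],"angular": [0,0,0],"gripper": 0.05},{"translation": [0.9,0,0],"angular": [0,0,0],"gripper": 0.05},{"translation": [0.9,0,0],"angular": [0,0,0],"gripper": 0.05}]'

```text
t: 43.28
tool_pos: [0.5697, 0.0475, 0.2475]
tool_rot: [-2.322, -2.112, 0.004]
contact_force: [-0.7, 0.5, -1.0]
opening: 0.0094
grip_force: 58.6
```

Call:
drive_tool --steps '[{"translation": [0.9,0,0],"angular": [0,0,0],"gripper": 0.05},{"translation": [0.9,0,0],"angular": [0,0,0],"gripper": 0.05},{"translation": [0.2,0,0],"angular": [0,0,0],"gripper": 0.05},{"translation": [0,0,0],"angular": [0,0,0],"gripper": 0.05}]'

```text
t: 43.78
tool_pos: [0.5778, 0.1259, 0.2483]
tool_rot: [-2.323, -2.114, 0.004]
contact_force: [0.2, -0.1, -1.0]
opening: 0.0093
grip_force: 58.6
```

```bash
python3 - <<'E'
from h import *
st(); im=penfit(); go(.5777,.126,.208,84.6)
E
```

```text
{'t': 43.775, 'q': [0.089, -0.0346, 1.6724, -0.0006, 1.5062, 0.1831], 'tool_pos': [0.5778, 0.1259, 0.2483], 'tool_rot': [-2.3227, -2.1138, 0.0036], 'contact_force': [0.2487, -0.056, -0.9675], 'grip_force': 58.5645, 'opening': 0.0093}
  below 0.02 16 [ 0.0014 -0.0041]
  below 0.04 19 [ 0.0011 -0.0043]
  below 0.06 17 [ 0.0015 -0.0035]
  below 0.08 20 [ 0.0003 -0.002 ]
  below 0.1 4 [ 0.0004 -0.0016]
lowest -0.0993
yaw 84.55 turn(units) [-0.01  0.01 -0.01] shift now-axes [ 0.02 -0.01  1.02] shift after-turn [ 0.02 -0.01  1.02]
```

Call:
drive_tool --steps '[{"translation": [0,0,0.4],"angular": [0,0,0],"gripper": 0.05},{"translation": [0,0,0.4],"angular": [0,0,0],"gripper": 0.05},{"translation": [0,0,0.3],"angular": [0,0,0],"gripper": 0.05},{"translation": [0,0,0],"angular": [0,0,0],"gripper": 0.05}]'

```text
t: 44.32
tool_pos: [0.5774, 0.1256, 0.2035]
tool_rot: [-2.323, -2.112, 0.005]
contact_force: [-0.2, -1.0, -0.4]
opening: 0.0093
grip_force: 58.6
```

```bash
python3 - <<'E'
from h import *
st(); im=grab('side'); cv2.imwrite('pics/s10.png',cv2.resize(im['color'][150:230,260:360,::-1],None,fx=6,fy=6))
E
```

```text
{'t': 44.325, 'q': [0.0883, -0.0067, 1.7201, -0.0, 1.4318, 0.1835], 'tool_pos': [0.5774, 0.1256, 0.2035], 'tool_rot': [-2.323, -2.1117, 0.0045], 'contact_force': [-0.2383, -0.9998, -0.3505], 'grip_force': 58.5679, 'opening': 0.0093}
```

View pics/s10.png

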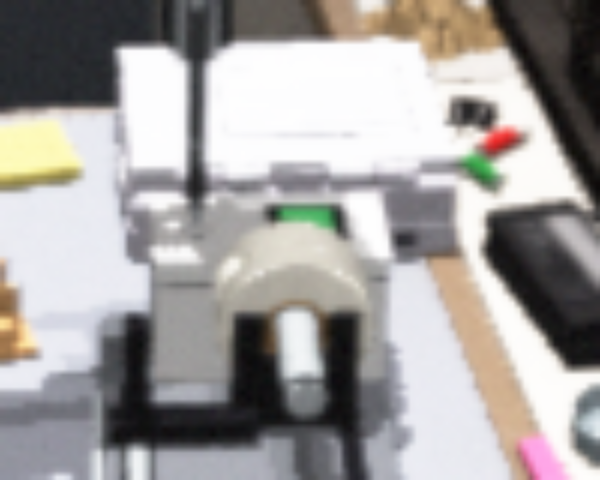

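The rolls are snug behind the guide (300,310), and the pen tip is at the recess (197,215). I'll press gently.

Call:
drive_tool --steps '[{"translation": [0,0,0.1],"angular": [0,0,0],"gripper": 0.05},{"translation": [0,0,0.1],"angular": [0,0,0],"gripper": 0.05},{"translation": [0,0,0],"angular": [0,0,0],"gripper": 0.05}]'

```text
t: 44.75
tool_pos: [0.5783, 0.126, 0.1974]
tool_rot: [-2.324, -2.114, 0.001]
contact_force: [-0.5, 0.2, -0.4]
opening: 0.0093
grip_force: 58.6
```

Call:
drive_tool --steps '[{"translation": [0,0,0.06],"angular": [0,0,0],"gripper": 0.05},{"translation": [0,0,0],"angular": [0,0,0],"gripper": 0.05}]'

```text
t: 45.0
tool_pos: [0.5784, 0.126, 0.1951]
tool_rot: [-2.324, -2.114, 0.0]
contact_force: [0.4, -0.1, 0.6]
opening: 0.0093
grip_force: 58.6
```

Call:
drive_tool --steps '[{"translation": [0,0,0.06],"angular": [0,0,0],"gripper": 0.05},{"translation": [0,0,0],"angular": [0,0,0],"gripper": 0.05}]'

```text
t: 45.25
tool_pos: [0.5787, 0.126, 0.1932]
tool_rot: [2.324, 2.113, 0.001]
contact_force: [-0.0, 0.5, 1.5]
opening: 0.0092
grip_force: 58.7
```

Call:
drive_tool --steps '[{"translation": [0,0,0.06],"angular": [0,0,0],"gripper": 0.05},{"translation": [0,0,0],"angular": [0,0,0],"gripper": 0.05}]'

```text
t: 45.5
tool_pos: [0.5787, 0.126, 0.1909]
tool_rot: [2.324, 2.113, 0.001]
contact_force: [-0.8, 0.3, 3.7]
opening: 0.0094
grip_force: 58.8
```

Call:
drive_tool --steps '[{"translation": [0,0,0.05],"angular": [0,0,0],"gripper": 0.05},{"translation": [0,0,0],"angular": [0,0,0],"gripper": 0.05}]'

```text
t: 45.75
tool_pos: [0.5791, 0.126, 0.1901]
tool_rot: [2.323, 2.113, 0.002]
contact_force: [-0.7, -0.2, 7.3]
opening: 0.0088
grip_force: 59.4
```

Call:
drive_tool --steps '[{"translation": [0,0,0.04],"angular": [0,0,0],"gripper": 0.05},{"translation": [0,0,0],"angular": [0,0,0],"gripper": 0.05}]'

```text
t: 46.0
tool_pos: [0.5794, 0.1261, 0.1897]
tool_rot: [2.323, 2.113, 0.003]
contact_force: [-1.4, 0.4, 11.4]
opening: 0.0097
grip_force: 59.9
```

The button bottomed out at 11 N. I'll lift and check where the stand is now.

Call:
drive_tool --steps '[{"translation": [0,0,-0.3],"angular": [0,0,0],"gripper": 0.05},{"translation": [0,0,-0.6],"angular": [0,0,0],"gripper": 0.05},{"translation": [0,0,-0.7],"angular": [0,0,0],"gripper": 0.05},{"translation": [-0.4,0,0],"angular": [0,0,0],"gripper": 0.05},{"translation": [-0.8,0,0],"angular": [0,0,0],"gripper": 0.05},{"translation": [-0.9,0,0],"angular": [0,0,0],"gripper": 0.05},{"translation": [-0.9,0,0],"angular": [0,0,0],"gripper": 0.05},{"translation": [0,0,0],"angular": [0,0,0],"gripper": 0.05}]'

```text
t: 47.0
tool_pos: [0.5659, 0.0039, 0.2487]
tool_rot: [-2.327, -2.108, 0.004]
contact_force: [-0.9, 0.8, -0.4]
opening: 0.0093
grip_force: 58.7
```

```bash
python3 - <<'E'
from h import *
st(); penfit()
for n in('top','side'):
    im=grab(n); P=world(im); Z=P[...,2]
    R=(abs(P[...,0]-.557)<.1)&(abs(P[...,1]+.233)<.09)&(im['color'].max(-1)<120)
    for a,b in((.045,.06),(.003,.014)):
        m=R&(Z>a)&(Z<b)
        k,l,s,ce=cv2.connectedComponentsWithStats(m.astype(np.uint8))
        for i in range(1,k):
            if s[i,4]>30:
                r=cv2.minAreaRect((P[l==i][:,:2]*1000).astype(np.float32)); print(n,a,s[i,4],np.round(r[0],1),np.round(r[1],1),round(r[2],1))
    if n=='top': # hole: darkest on block top
        m=R&(Z>.0)&(Z<.06); g=im['color'].sum(-1).astype(int); vv,uu=np.nonzero(m&(g<np.percentile(g[m],12))); 
        print('dark',len(uu),uu.mean(),vv.mean(),ray(im,uu.mean(),vv.mean(),.054).round(4)); cv2.imwrite('pics/t2.png',cv2.resize(im['color'][205:245,330:375,::-1],None,fx=12,fy=12))
go(.5574,-.234,.25,84.6)
E
```

```text
{'t': 47.0, 'q': [-0.1243, -0.0955, 1.7299, -0.0005, 1.5103, -0.0256], 'tool_pos': [0.5659, 0.0039, 0.2487], 'tool_rot': [-2.3269, -2.1078, 0.0038], 'contact_force': [-0.883, 0.7673, -0.4192], 'grip_force': 58.6932, 'opening': 0.0093}
  below 0.02 20 [ 0.0003 -0.0053]
  below 0.04 18 [ 0.0008 -0.0041]
  below 0.06 19 [ 0.0003 -0.0025]
  below 0.08 23 [-0.0001 -0.002 ]
  below 0.1 5 [0.0004 0.    ]
lowest -0.0983
top 0.045 163 [ 557.8 -231.9] [40.3 40.8] 6.0
top 0.003 320 [ 557.8 -231.3] [75.1 76.3] 5.1
dark 78 352.12820512820514 228.8846153846154 [ 0.5423 -0.2289  0.054 ]
side 0.045 118 [ 555.4 -237.4] [33.8 35.9] 6.5
side 0.003 33 [ 534.6 -231.6] [ 9. 51.] 3.8
side 0.003 38 [ 480.8 -257.3] [45.9  7.5] 25.1
yaw 84.55 turn(units) [-0.01 -0.   -0.01] shift now-axes [-6.01  0.34 -0.01] shift after-turn [-6.01  0.34 -0.01]
```

View pics/t2.png

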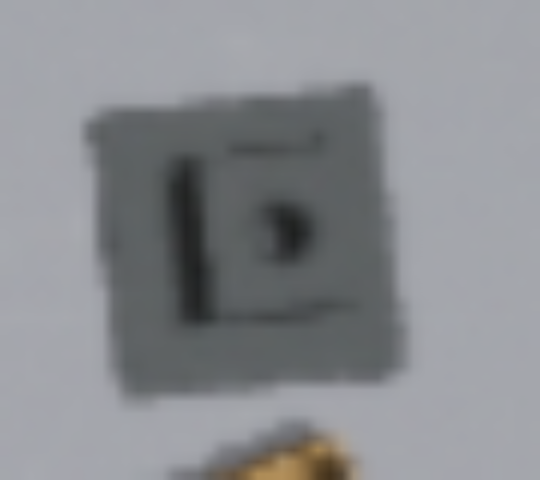

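The stand is where the pen was taken from: block centre (0.558,-0.232), with the hole at about (281,232) in the crop. I'll go back to the grasp pose.

Call:
drive_tool --steps '[{"translation": [-0.6,0,0],"angular": [0,0,0],"gripper": 0.05},{"translation": [-0.9,0.05,0],"angular": [0,0,0],"gripper": 0.05},{"translation": [-0.9,0.05,0],"angular": [0,0,0],"gripper": 0.05},{"translation": [-0.9,0.05,0],"angular": [0,0,0],"gripper": 0.05},{"translation": [-0.9,0.05,0],"angular": [0,0,0],"gripper": 0.05},{"translation": [-0.9,0.05,0],"angular": [0,0,0],"gripper": 0.05},{"translation": [-0.8,0.05,0],"angular": [0,0,0],"gripper": 0.05},{"translation": [-0.1,0,0],"angular": [0,0,0],"gripper": 0.05}]'

```text
t: 48.15
tool_pos: [0.5563, -0.2342, 0.2502]
tool_rot: [-2.325, -2.112, 0.0]
contact_force: [0.4, 0.6, -1.3]
opening: 0.0093
grip_force: 58.7
```

Call:
drive_tool --steps '[{"translation": [0,0,0],"angular": [0,0,0],"gripper": 0.05},{"translation": [0,0,0],"angular": [0,0,0],"gripper": 0.05}]'

```text
t: 48.4
tool_pos: [0.5566, -0.2322, 0.2507]
tool_rot: [-2.322, -2.115, -0.0]
contact_force: [-0.1, 0.4, -0.1]
opening: 0.0091
grip_force: 58.7
```

```bash
python3 - <<'E'
from h import *
st(); penfit(); go(.5576,-.234,.117,84.6)
im=grab('top'); print(ray(im,353.4,224.3,.05).round(4))
E
```

```text
{'t': 48.4, 'q': [-0.5188, -0.0095, 1.6437, 0.0004, 1.5078, -0.4256], 'tool_pos': [0.5566, -0.2322, 0.2507], 'tool_rot': [-2.3222, -2.1152, -0.0004], 'contact_force': [-0.0873, 0.3674, -0.1323], 'grip_force': 58.6928, 'opening': 0.0091}
  below 0.02 24 [ 0.0007 -0.0046]
  below 0.04 30 [ 0.0002 -0.0043]
  below 0.06 27 [ 0.0006 -0.0025]
  below 0.08 30 [ 0.0005 -0.002 ]
  below 0.1 8 [0.0008 0.0007]
lowest -0.0995
yaw 84.66 turn(units) [-0.   -0.    0.01] shift now-axes [-0.04  0.03  3.35] shift after-turn [-0.04  0.03  3.35]
[ 0.5565 -0.2338  0.05  ]
```

Call:
drive_tool --steps '[{"translation": [-0.06,0.02,0.4],"angular": [0,0,0],"gripper": 0.05},{"translation": [0,0,0.6],"angular": [0,0,0],"gripper": 0.05},{"translation": [0,0,0.6],"angular": [0,0,0],"gripper": 0.05},{"translation": [0,0,0.5],"angular": [0,0,0],"gripper": 0.05},{"translation": [0,0,0.2],"angular": [0,0,0],"gripper": 0.05},{"translation": [0,0,0.15],"angular": [0,0,0],"gripper": 0.05},{"translation": [0,0,0],"angular": [0,0,0],"gripper": 0.05}]'

```text
t: 49.38
tool_pos: [0.5571, -0.2361, 0.1531]
tool_rot: [2.324, 2.113, 0.0]
contact_force: [-0.0, -0.3, -0.8]
opening: 0.0096
grip_force: 58.7
```

Call:
drive_tool --steps '[{"translation": [0,0,0.2],"angular": [0,0,0],"gripper": 0.05},{"translation": [0,0,0],"angular": [0,0,0],"gripper": 0.05}]'

```text
t: 49.62
tool_pos: [0.5567, -0.2358, 0.1445]
tool_rot: [-2.324, -2.113, 0.0]
contact_force: [-0.2, -0.7, -0.2]
opening: 0.0093
grip_force: 58.7
```

Call:
drive_tool --steps '[{"translation": [0.04,0,0.2],"angular": [0,0,0],"gripper": 0.05},{"translation": [0,0,0.2],"angular": [0,0,0],"gripper": 0.05},{"translation": [0,0,0],"angular": [0,0,0],"gripper": 0.05}]'

```text
t: 50.0
tool_pos: [0.5563, -0.2339, 0.1274]
tool_rot: [-2.322, -2.112, 0.001]
contact_force: [0.9, 0.3, -0.5]
opening: 0.0089
grip_force: 58.5
```

Call:
drive_tool --steps '[{"translation": [0,0,0.15],"angular": [0,0,0],"gripper": 0.05},{"translation": [0,0,0.1],"angular": [0,0,0],"gripper": 0.05},{"translation": [0,0,0],"angular": [0,0,0],"gripper": 0.05}]'

```text
t: 50.38
tool_pos: [0.5568, -0.2342, 0.1183]
tool_rot: [-2.324, -2.113, 0.0]
contact_force: [-1.0, -0.6, -0.5]
opening: 0.0092
grip_force: 58.5
```

Release and retreat.

Call:
drive_tool --steps '[{"translation": [0,0,0.04],"angular": [0,0,0],"gripper": 0.05},{"translation": [0,0,0],"angular": [0,0,0],"gripper": 0.2},{"translation": [0,0,0],"angular": [0,0,0],"gripper": 0.4},{"translation": [0,0,0],"angular": [0,0,0],"gripper": 0.4},{"translation": [0,0,-0.4],"angular": [0,0,0],"gripper": 0.4},{"translation": [0,0,-0.8],"angular": [0,0,0],"gripper": 0.4},{"translation": [0,0,-0.9],"angular": [0,0,0],"gripper": 0.4},{"translation": [0,0,-0.9],"angular": [0,0,0],"gripper": 0.4}]'

```text
t: 51.38
tool_pos: [0.5572, -0.2345, 0.2399]
tool_rot: [2.323, 2.113, 0.001]
contact_force: [-0.1, -1.0, 0.1]
opening: 0.0345
grip_force: 0.0
```

Call:
drive_tool --steps '[{"translation": [0.7,-0.5,0],"angular": [0,0,0],"gripper": 0.4},{"translation": [0.8,-0.6,0],"angular": [0,0,0],"gripper": 0.4},{"translation": [0.8,-0.6,0],"angular": [0,0,0],"gripper": 0.4},{"translation": [0.8,-0.6,0],"angular": [0,0,0],"gripper": 0.4},{"translation": [0.5,-0.4,0],"angular": [0,0,0],"gripper": 0.4},{"translation": [0,0,0],"angular": [0,0,0],"gripper": 0.4}]'

```text
t: 52.12
tool_pos: [0.463, -0.08, 0.2388]
tool_rot: [2.32, 2.114, 0.002]
contact_force: [0.6, -1.1, -0.1]
opening: 0.0343
grip_force: 0.0
```

```bash
python3 - <<'E'
from h import *
st(); pen()
P=world(grab('top')); D=toD(P)*1000; Z=P[...,2]*1000
m=(Z>105)&(Z<126)&(abs(D[...,0])<45)&(D[...,1]>-100)&(D[...,1]<10); print('rolls y',np.percentile(D[m][:,1],[1,99]))
m=(Z>85)&(Z<99)&(abs(D[...,0])>18)&(abs(D[...,0])<36)&(D[...,1]>-90)&(D[...,1]<-40);print('guide',m.sum(),D[m].min(0),D[m].max(0))
im=grab('side'); cv2.imwrite('pics/end.png',cv2.resize(im['color'][130:310,200:380,::-1],None,fx=3.3,fy=3.3))
E
```

```text
{'t': 52.125, 'q': [-0.3296, -0.3395, 1.9532, -0.0, 1.5252, -0.2366], 'tool_pos': [0.463, -0.08, 0.2388], 'tool_rot': [2.3205, 2.1143, 0.002], 'contact_force': [0.6407, -1.0573, -0.0872], 'grip_force': 0.0, 'opening': 0.0343}
top pen 14 [ 0.5552 -0.2357  0.149 ]
  block top 166 [ 563.6 -242.3] [ 65.  194.7] 82.3
side pen 22 [ 0.5559 -0.2383  0.1477]
  block top 230 [ 519.9 -197.3] [116.7 134.4] 0.7
rolls y [-48.08073578  -1.00539181]
guide 28 [-35.14430416 -55.11207225] [ 32.75599879 -40.26523987]
```

View pics/end.png

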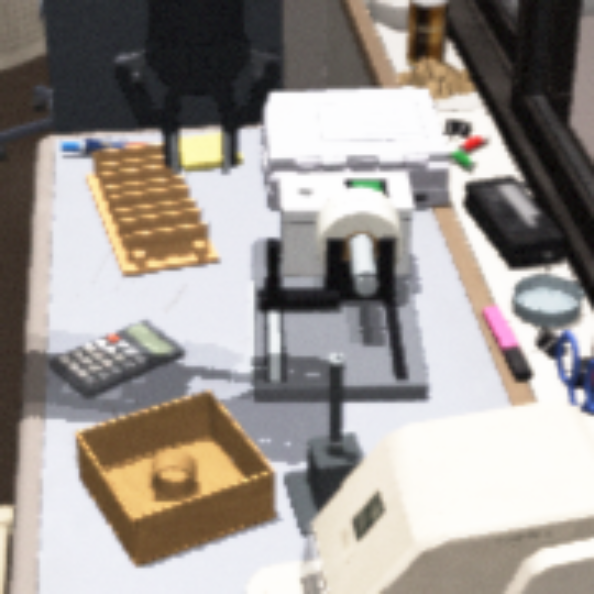

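The final view shows the rolls snug behind the guide (355,230), the pen upright in its stand (337,400), and the core in the carton (175,475).

```bash
python3 -c "
from station import ctrl
print(ctrl.finish_job())"
```

```text
the job is handed in; nothing more can be done
None
```

I handed the job in at about 52 s: the empty core is in the carton, both full rolls are snug on the spindle against the guide, the reset button was pressed to its stop, and the pen is back upright in its stand; no verdict was returned.

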